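# Pack the antenna coils and hang up the go-kit pail

## Robot

A 7-joint arm with a two-finger parallel gripper is mounted at the origin on the work surface. World frame = base frame: x ahead of the robot, y to its left, z up, the work surface at z = 0. Lengths are in m, angles in rad, forces in N, time in s.
With the tool pointing down it reaches from about 0.4 to 0.75 m from the base axis. Payload 19.5 kg.
Tool frame: the origin (TCP) lies midway between the tips of the shut fingers; the grasp point (between the pads) lies 19 mm behind it; z points along the fingers, y is the direction in which the jaws open and shut (so a half turn about z gives the same grasp; the last joint's range is limited). The gripper opens to 85 mm and grips with 20 to 120 N. Pads are 22 mm wide; open, the fingers measure 114 mm over their backs; the gripper's body (76 mm by 85 mm) begins 54 mm behind the grasp point. The pads swing forward as they close: fully open they stand 13 mm farther back than shut.
Start: joints at [1.079, 0.707, -0.028, 1.485, 0.022, 0.951, -0.075], TCP at [0.25, -0.518, 0.192] pointing down, gripper open.
Joint ranges: [-2.71, 2.71], [-0.32, 2.16], [-1.57, 1.52], [0, 2.45], [-1.46, 4.6], [0, 2.02], [-2.83, 2.83]. Speed limits (rad/s): [1.89, 1.89, 2.57, 2.57, 3.01, 3.01, 3.01].

## Interface

Orientations are given as a unit quaternion [w, x, y, z].
In Python, from bench import monitor, capture, camera_params, finish_job gives the robot as it stands.
- The arm moves only by the tool carry_out, never from a script. Its arguments are lists of equal length, an entry for each row: "xyz": the shift along the tool's x, y, z in units of 25 mm (1.0 is 25 mm), a list of three; "rot": the turn, a rotation vector about the tool's x, y, z in units of 5 degrees (1.0 is 5 degrees), a list of three. In form: {"xyz": [[x, y, z], ...], "rot": [[rx, ry, rz], ...]}. A call has 1 to 8 rows; each row shifts and turns the commanded pose from where the row before left it, along the tool's axes as they then stand; what a row does not reach is not made up. A row lasts 1/12 s, in which the tool goes at most 41.7 mm and 7.16 degrees, less where a joint would pass 70% of its speed; a pose out of reach is approached as far as the arm can. A call is refused whole if a number of a shift passes 1 or a number of a turn 1, either way. A call with a gripper value outside its range is refused whole. "claw" is the opening, from -1 (shut) to 1 (fully open), set as the call begins (left out, the last holds). The fingers move at their own pace and stop on an object; the grip force is fixed at half the most. Time passes only in rows, so rows that do not move let the fingers close. It gives the time, the measured TCP pose, the force and the opening at its end, in the units of the state.
- monitor.state(): the state, without advancing time (a new reading comes with each control period).
- capture(name): name is "scene" or "side" or "wrist"; returns (picture, depth): 420x560x3 uint8, red, green, blue; 420x560 float32, m along the optical axis (not along the pixel's ray), 0 where there is no reading.
- camera_params(name): a dict with "camera_matrix" (3x3 intrinsics, pixels), "k1" (the pictures are not rectified: a ray, as slopes to the right and down, at radius r is drawn at 1 + k1 r^2 times it, then the intrinsics apply), "world_to_cam" (4x4, takes a point from world to camera coordinates). Camera axes: x right, y down, z forward; pixel columns grow to the right and rows downward; lengths in m; the calibration is good to about 2 mm. A picture is of the moment at which its call begins: read the wrist's pose just before it. camera_params takes no time and is no camera call; for the wrist camera it gives the pose at the moment of the call.
- finish_job(): hands the job in, once; it reports no verdict.
The state is a dict: "t": time; "joint_positions": joint angles; "dq": joint speeds; "joint_torque": joint torques, N m; "tool_pos": TCP position; "tool_rot": TCP orientation; "force": force on the tool from outside, world axes, zero at the start; "moment": the same for the moment, N m; "finger_gap": finger opening in m.
Only numpy, scipy, OpenCV 4.12 (cv2) and the standard library are available. Lean on these libraries where they do the work, as an engineer would, in place of code of your own. Each camera call takes 0.05 s, during which the arm holds its last target. There are 200 camera calls.

## Task

Pack the portable antenna kit at the radio bench: lift the retaining bar out of the two brackets of the wooden rack, put every yellow antenna coil from the rack into the grey pail, leave the blue spare coil in its slot, and put the bar back down in both brackets. With the coils packed, swing the pail's flat-lying bail upright while the pail still stands on the bench, then hang the pail by its bail on both prongs of the green hook stand, hanging still with the coils inside. Leave the other things on the bench alone.

Things in the scene. Friction and masses are not known exactly. Their poses are not given: they have to be found in the camera images.
- rack: Fixed wooden rack, 140 mm in x, 310 mm in y; origin at its underside's centre on the bench, z up. Slots at y = -81, -27, 27, 81 mm hold coils lying along its x, coil axis 40 mm above the bench, on two 8 mm thick notched rails at x = -36 and 36 mm (rail top 26 mm, dividers to 38 mm high). Between the rails there is free room beside a coil, down to the 6 mm base board.
- bracket0 (a point): Slot floor of the aluminium bracket at the rack's y = -142 mm (rack's axes), 57 mm above the bench. Bracket 12 mm thick in y, open upward; slot 38 mm wide in x, straight cheeks 20 mm high, then flared lips to 89 mm above the bench.
- bracket1 (a point): Slot floor of the aluminium bracket at the rack's y = 142 mm (rack's axes), 57 mm above the bench. Bracket 12 mm thick in y, open upward; slot 38 mm wide in x, straight cheeks 20 mm high, then flared lips to 89 mm above the bench.
- bar: Loose retaining bar, 160 g: steel strip 30 mm (x) by 320 mm (y) by 10 mm, with an upright red grip block in the middle, 14 mm in x, 56 mm in y, its top 48 mm above the strip's underside. Origin: centre of the underside, z up. At first it rests in both brackets along the rack's y, centred, 3 mm over the coils, so none can be lifted out. It stands on the bench too, grip up.
- pail: Loose round grey steel pail, about 420 g, open on top; outer radius 71 mm at the bottom, 80 mm at the rim, 110 mm high, wall 3 mm, bottom 4 mm. Origin at its underside's centre, z up. Its bail turns about a line along the pail's y, through its axis, 98 mm above the underside; lying flat, the bail points to the pail's +x, its grip beyond the rim.
- bail (a joint): Angle (rad) of the pail's wire bail: 0 lying flat to the pail's +x, 1.57 upright over the pail, stop at 2.1. It turns freely and falls back to flat when let go before upright.
- bail_grip (a point): Centre of the bail's straight top bar, 115 mm from its turning line, with a red sleeve 18 mm thick, 56 mm long, rolling freely on the 6 mm steel wire. x points outward from the turning line, y along the bar. Bare straight wire runs from 28 to 60 mm on each side, then bends back to the pail's ears 89 mm either side of its axis.
- hook_stand: Fixed green stand; origin under the middle of its post (18 by 30 mm), z up. Two round 8 mm steel prongs at y = -42 and 42 mm reach from the post head (281 mm high) to the stand's -x, dip to a seat at x = -112 mm and turn up to tips at x = -138 mm, 292 mm high. Base plate 12 mm thick, x from -50 to 50 mm, 170 mm wide.
- hook_seat (a point): Where the middle of the bail's top bar lies when the pail hangs: midway between the prongs, in their seat, 265 mm above the bench; stand's axes (bar along y, tips on the -x side, open upward). The sleeve fits between the prongs, the bare wire beside it lies on them. The bail goes on from the front: bar higher than the tips, from -x to over the seat, then down.
- coil0: Yellow antenna coil, 90 g, may be absent: round body 28 mm in diameter with copper windings and black square end caps 30 mm by 30 mm by 10 mm, 110 mm long over all. Origin at its middle on its axis; x along its axis (either way round).
- coil1: Yellow antenna coil, 90 g, may be absent: round body 28 mm in diameter with copper windings and black square end caps 30 mm by 30 mm by 10 mm, 110 mm long over all. Origin at its middle on its axis; x along its axis (either way round).
- coil2: Yellow antenna coil, 90 g, may be absent: round body 28 mm in diameter with copper windings and black square end caps 30 mm by 30 mm by 10 mm, 110 mm long over all. Origin at its middle on its axis; x along its axis (either way round).
- spare: Blue spare antenna coil, same shape as the yellow ones; it stays in its slot. Origin at its middle, x along its axis.
- mug: Blue mug, 92 mm high, a bystander near the back right of the bench; origin at the centre of its underside.
- handheld: Black handheld radio standing upright, 120 mm high with a stub antenna, a bystander at the back left; origin at the centre of its underside.
- fist_mic: Black hand microphone, 100 mm by 55 mm by 32 mm, lying on the right of the bench, a bystander; origin at the centre of its underside.
- mouse: Black computer mouse, 100 mm long, on a mat at the right, a bystander; origin at the centre of its underside.
Things that resemble listed ones, but are neither listed nor needed, are in the scene too. Leave any pink look-alike of the coil2 alone.

How it is judged:
On the way, in this order (a step that is already met when the one before it is completed fails the run):
1. the retaining bar is lifted out of both brackets ((z of bar in the frame of rack above 0.1 m or horizontal distance between bar and rack above 0.08 m)), for 0.2 s.
2. every yellow coil is in the pail, which stands on the bench (horizontal distance between each of coil0, coil1, coil2 and pail below 0.075 m and z of coil0 in the frame of pail between 0 and 0.105 m and z of coil1 in the frame of pail between 0 and 0.105 m and z of coil2 in the frame of pail between 0 and 0.105 m and height (world z) of pail below 0.012 m and angle between pail's own z axis and vertical below 0.15 rad), for 0.2 s.
3. the bail is swung upright while the pail stands on the bench (value of joint bail above 1.3 rad and height (world z) of pail below 0.012 m and angle between pail's own z axis and vertical below 0.15 rad), for 0.2 s.
At the end, for the whole second after the job is handed in: Yellow coils in the pail; pail at rest, hanging by its bail on both prongs (grip from 25 mm before to 45 mm behind the seat, within 20 mm sideways, bar along y within 0.2 rad, tilt under 0.45 rad); bar down in both brackets (within 12 mm across, 18 mm along); blue coil within 15 mm of its start (horizontal distance between each of coil0, coil1, coil2 and pail below 0.075 m and z of coil0 in the frame of pail between 0 and 0.105 m and z of coil1 in the frame of pail between 0 and 0.105 m and z of coil2 in the frame of pail between 0 and 0.105 m and x of bail_grip in the frame of hook_seat between -0.025 and 0.045 m and y of bail_grip in the frame of hook_seat between -0.02 and 0.02 m and z of bail_grip in the frame of hook_seat between -0.01 and 0.02 m and angle between the y axis of bail_grip and the y axis of hook_stand, either way round below 0.2 rad and height (world z) of pail above 0.02 m and angle between pail's own z axis and vertical below 0.45 rad and linear speed of pail below 0.06 m/s and z of bar in the frame of rack between 0.05 and 0.064 m and x of bar in the frame of rack between -0.012 and 0.012 m and y of bar in the frame of rack between -0.018 and 0.018 m and angle between the y axis of bar and the y axis of rack, either way round below 0.1 rad and angle between bar's own z axis and vertical below 0.15 rad and distance of spare from where it was at the start of the episode below 0.015 m); the robot touches nothing.
It fails at once if the mug or the handheld radio is knocked over (angle between any of mug, handheld's own z axis and vertical above 0.6 rad).
It fails at once if the mug, handheld radio, microphone or mouse is pushed more than 8 cm (distance of any of mug, handheld, fist_mic, mouse from where it was at the start of the episode above 0.08 m).
Of coil0, coil1, coil2 only 2 to 3 are there at a start; the rules pass over those that are not, and their reading is None.
At some moment in a run one of bar may be knocked a few centimetres aside while the robot is not near it.
Once in a run the grip may slacken for a moment while it holds something.
It also fails if it takes over 210 s, if anything falls off the work surface, if the arm or the gripper's body presses on something with over 40 N, if the wrist force passes 120 N, or if a joint passes its speed limit or range.

## Working session

There is one attempt and no reset: what is moved stays moved. The work goes in short steps, Python scripts to look and compute and a tool call to move; the robot and the scene stay as the last step left them, time stands still between calls to the robot, and variables do not carry over. Pictures are saved under pics/ and viewed, about 12 in all and at most 16, crops included, and the job is handed in when it is done.

Besides the shell and the picture viewer there is one more tool, called in YAML: its name, and indented under it one key for each argument. carry_out: Moves the arm, as the interface text tells. Its arguments: {"type":"object","properties":{"xyz":{"type":"array"},"rot":{"type":"array"},"claw":{"type":"number"}},"required":["xyz","rot"]}

```bash
ls; mkdir -p pics; cat > h.py <<'E'
import numpy as np, cv2
from bench import monitor, capture, camera_params, finish_job
def cloud(name):
    P=camera_params(name); im,d=capture(name)
    K=np.array(P["camera_matrix"]);k1=P["k1"];T=np.linalg.inv(np.array(P["world_to_cam"]))
    v,u=np.mgrid[0:d.shape[0],0:d.shape[1]]
    x=(u-K[0,2])/K[0,0];y=(v-K[1,2])/K[1,1]
    a,b=x.copy(),y.copy()
    for _ in range(8):
        s=1+k1*(a*a+b*b);a=x/s;b=y/s
    W=np.stack([a*d,b*d,d],-1)@T[:3,:3].T+T[:3,3]
    W[d==0]=np.nan
    return im,W
def save(im,n): cv2.imwrite(f"pics/{n}.png",cv2.cvtColor(im,cv2.COLOR_RGB2BGR))
E
python3 - <<'E'
from h import *
print(monitor.state())
for n in("scene","side"):
    im,W=cloud(n);save(im,n);np.savez(n,im=im,W=W)
    P=camera_params(n);print(n,P)
a=np.hstack([cv2.imread(f"pics/{n}.png") for n in("scene","side")])
E
```

```text
pics
{'t': 0.0, 'joint_positions': array([ 1.07931659,  0.70711353, -0.02763245,  1.48501602,  0.0220035 ,
        0.9509035 , -0.07553151]), 'dq': array([-1.34406148e-03, -7.35365886e-04, -1.67147832e-03,  1.02970135e-04,
        1.38869926e-03,  4.40046404e-04, -2.40431566e-05]), 'joint_torque': array([-1.73840202e-03, -8.83187771e+01,  1.23251181e+00, -2.36158043e+01,
        1.65970851e-02,  6.39276273e-03,  1.77057882e-05]), 'tool_pos': array([ 0.24985526, -0.51752208,  0.19201729]), 'tool_rot': array([-5.51019538e-04,  9.74820444e-01,  2.22990535e-01, -1.41714371e-04]), 'force': array([ 0.50935989,  0.42154655, -0.05409301]), 'moment': array([ 0.03664673, -0.02964096,  0.01715777]), 'finger_gap': 0.08549187750574275}
scene {'camera_matrix': array([[477.1230115 ,   0.        , 279.40854621],
       [  0.        , 477.1230115 , 213.31374843],
       [  0.        ,   0.        ,   1.        ]]), 'k1': -0.023433491444200365, 'world_to_cam': array([[-0.55153506,  0.83414363,  0.00367042,  0.2750982 ],
       [ 0.59758414,  0.39818445, -0.69594708, -0.19230123],
       [-0.58198133, -0.38164583, -0.7180837 ,  1.8239988 ],
       [ 0.        ,  0.        ,  0.        ,  1.        ]])}
side {'camera_matrix': array([[414.16990335,   0.        , 278.57356157],
       [  0.        , 414.16990335, 212.93907466],
       [  0.        ,   0.        ,   1.        ]]), 'k1': 0.02667388605439508, 'world_to_cam': array([[ 0.74516941, -0.66661731, -0.01854479, -0.36710038],
       [-0.45192847, -0.4843425 , -0.74911481,  0.34692676],
       [ 0.49039087,  0.56659836, -0.66218056,  1.41644121],
       [ 0.        ,  0.        ,  0.        ,  1.        ]])}
```

View pics/scene.png

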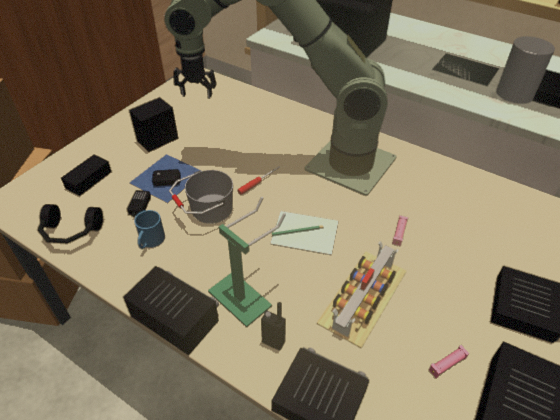

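View pics/side.png

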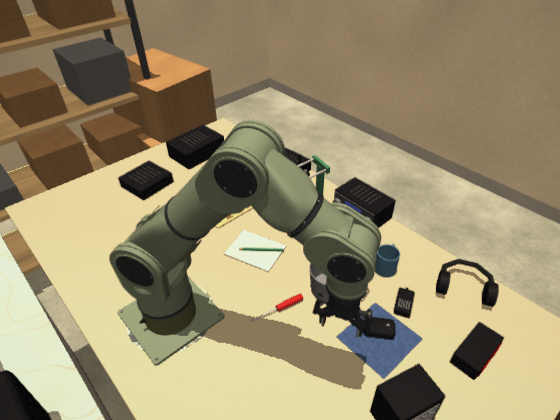

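The scene view shows the rack around (365,300) with the bar's red grip at (367,278), and yellow and blue coils under the bar. The pail is at (210,197), its red bail sleeve at (178,200), and the hook stand at (240,290). Things I could mistake for targets: the pink coils at (400,230) and (450,360), which must stay; the red screwdriver at (250,185), which could pass for the bail sleeve; and the blue spare in the rack.

```bash
python3 - <<'E'
from h import *
z=np.load("scene.npz");im=z["im"];W=z["W"]
a=cv2.resize(im[240:350,310:420],(440,440),interpolation=cv2.INTER_CUBIC)
b=cv2.resize(im[160:325,160:295],(360,440),interpolation=cv2.INTER_CUBIC)
save(np.hstack([a,b]),"crop1")
hsv=cv2.cvtColor(im,cv2.COLOR_RGB2HSV)
def med(mask,n):
    p=W[mask];p=p[~np.isnan(p[:,0])];print(n,len(p),p.mean(0).round(4),p.min(0).round(3),p.max(0).round(3));return p
red=((hsv[...,0]<6)|(hsv[...,0]>174))&(hsv[...,1]>170)&(hsv[...,2]>70)
m=np.zeros_like(red)
def box(m,u0,v0,u1,v1):
    q=np.zeros_like(m);q[v0:v1,u0:u1]=m[v0:v1,u0:u1];return q
med(box(red,165,190,190,212),"bailred")
med(box(red,355,262,380,292),"bargrip")
# pail rim
X=W[...,0];Y=W[...,1];Z=W[...,2]
pm=box((Z>0.105)&(Z<0.114),180,165,240,225)
p=med(pm,"rim")
A=np.c_[2*p[:,:2],np.ones(len(p))];s=np.linalg.lstsq(A,(p[:,:2]**2).sum(1),rcond=None)[0]
print("rimc",s[:2],np.sqrt(s[2]+s[0]**2+s[1]**2))
# strip top
sm=box((Z>0.060)&(Z<0.073)&(hsv[...,1]<60),310,240,420,350)
p=med(sm,"strip");r=cv2.minAreaRect((p[:,:2]*1000).astype(np.float32));print(r)
g=(hsv[...,0]>55)&(hsv[...,0]<90)&(hsv[...,1]>80)
g=box(g,200,220,290,325)
p=med(g&(Z>0.26),"head");print(cv2.minAreaRect((p[:,:2]*1000).astype(np.float32)))
p=med(g&(Z<0.016)&(Z>0.006),"base");print(cv2.minAreaRect((p[:,:2]*1000).astype(np.float32)))
pm=box((Z>0.25)&(Z<0.3)&(hsv[...,1]<70),215,190,295,260)
p=med(pm,"prongs")
p=med(box((Z<0.012)&(Z>0.004),310,240,420,350),"rackbase");print(cv2.minAreaRect((p[:,:2]*1000).astype(np.float32)))
# bail wire
bm=box((Z>0.06)&(Z<0.125),160,165,240,225)
E
```

```text
bailred 55 [ 0.5939 -0.3328  0.1041] [ 0.579 -0.361  0.101] [ 0.608 -0.306  0.109]
bargrip 51 [0.5245 0.311  0.1029] [0.497 0.304 0.097] [0.549 0.317 0.108]
rim 173 [ 0.4883 -0.2895  0.108 ] [ 0.407 -0.371  0.105] [ 0.603 -0.206  0.114]
rimc [ 0.49128657 -0.28980683] 0.07983988247745215
strip 847 [0.5402 0.3119 0.0651] [0.36  0.288 0.06 ] [0.684 0.336 0.073]
((522.2462158203125, 312.4385681152344), (48.57688903808594, 324.4382629394531), 89.7912368774414)<stdin>:8: RuntimeWarning: Mean of empty slice.
  ret = um.true_divide(
Traceback (most recent call last):
ValueError: zero-size array to reduction operation minimum which has no identity
```

View pics/crop1.png

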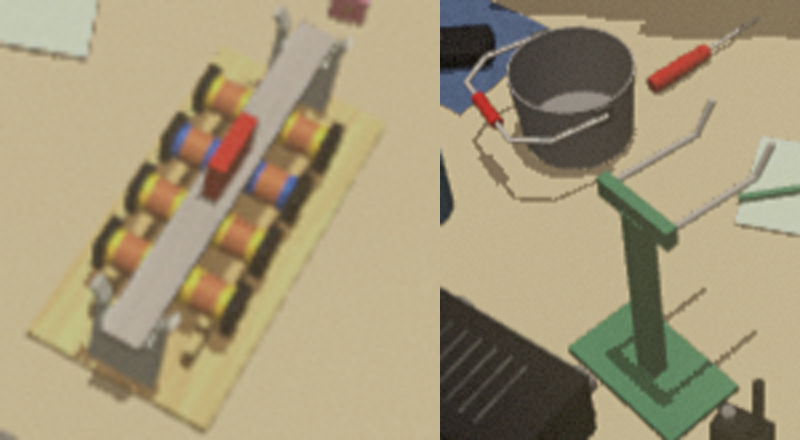

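The close crop shows four coils: yellow, blue, yellow, yellow counting from the robot end. So three yellows go in the pail and the blue in the second slot stays. The bail is at left with its red sleeve, and the prongs point up and right toward the robot. Next I measure the stand and the rack base.

```bash
python3 - <<'E'
from h import *
z=np.load("scene.npz");im=z["im"];W=z["W"]
hsv=cv2.cvtColor(im,cv2.COLOR_RGB2HSV);Z=W[...,2]
def box(m,u0,v0,u1,v1):
    q=np.zeros_like(m);q[v0:v1,u0:u1]=m[v0:v1,u0:u1];return q
def med(mask,n):
    p=W[mask];print(n,len(p),p.mean(0).round(4),p.min(0).round(3),p.max(0).round(3)) if len(p) else print(n,0);
    if len(p):print(cv2.minAreaRect((p[:,:2]*1000).astype(np.float32)))
    return p
print(hsv[297,235],hsv[238,233],W[238,233],W[297,225],hsv[220,250])
rgb=im.astype(int);g=box((rgb[...,1]>rgb[...,0]+15)&(rgb[...,1]>rgb[...,2]),195,215,290,325)
med(g&(Z>0.255),"head");med(g&(Z>0.05)&(Z<.25),"post");med(g&(Z<0.02),"base")
p=med(box((Z>0.25)&(Z<0.31)&~g,215,190,295,260),"prongs")
print(p[::8].round(3).tolist())
med(box((Z<0.0085)&(Z>0.0045),310,240,420,350),"rackbase")
w=box((Z>0.085)&(Z<0.12),160,165,240,225)&(np.hypot(W[...,0]-.4913,W[...,1]+.29)>0.087)
med(w,"wire")
y=box((hsv[...,0]>95)&(hsv[...,0]<125)&(hsv[...,1]>120)&(Z>.02),330,250,400,330);med(y,"blue")
E
```

```text
[46 75 82] [ 56  69 115] [0.73770102 0.01827206 0.27929262] [ 0.75395757 -0.02108566  0.00917844] [ 21  67 197]
head 173 [0.732  0.014  0.2791] [ 0.715 -0.037  0.259] [0.746 0.064 0.284]
((731.8553466796875, 12.901351928710938), (101.39447021484375, 17.169048309326172), 76.3994140625)
post 9 [0.7311 0.0155 0.0801] [ 0.725 -0.004  0.054] [0.738 0.031 0.118]
((731.1253662109375, 13.653495788574219), (3.2667081356048584, 35.84979248046875), 16.996212005615234)
base 1381 [0.7303 0.0202 0.0104] [ 0.432 -0.08   0.001] [0.794 0.104 0.02 ]
((612.7274169921875, 28.612594604492188), (175.69775390625, 347.298095703125), 82.37955474853516)
prongs 496 [0.6865 0.0279 0.2672] [ 0.585 -0.037  0.251] [0.749 0.086 0.293]
((666.8330078125, 25.56188201904297), (103.11264038085938, 152.4247589111328), 79.86843872070312)
[[0.586, -0.003, 0.288], [0.594, -0.004, 0.282], [0.597, -0.002, 0.279], [0.598, 0.002, 0.274], [0.606, -0.003, 0.267], [0.618, -0.007, 0.263], [0.615, -0.003, 0.259], [0.636, -0.011, 0.265], [0.6, 0.083, 0.287], [0.605, 0.083, 0.288], [0.606, 0.078, 0.282], [0.643, -0.009, 0.261], [0.654
[... 932 characters left out ...]
.274], [0.74, 0.031, 0.259], [0.743, 0.026, 0.255], [0.746, 0.055, 0.277], [0.744, 0.047, 0.266], [0.742, 0.039, 0.255], [0.74, 0.063, 0.269], [0.744, 0.062, 0.268], [0.745, 0.059, 0.263], [0.749, 0.063, 0.266]]
rackbase 874 [0.5232 0.2853 0.006 ] [0.28  0.075 0.005] [0.737 0.493 0.008]
((501.826416015625, 307.3637390136719), (382.16290283203125, 328.1968994140625), 30.964855194091797)
wire 245 [ 0.5678 -0.3136  0.0997] [ 0.404 -0.402  0.086] [ 0.678 -0.205  0.11 ]
((533.9207763671875, -314.1907653808594), (213.83480834960938, 200.91546630859375), 36.32414245605469)
blue 1 [0.4948 0.3501 0.0491] [0.495 0.35  0.049] [0.495 0.35  0.049]
((494.7861633300781, 350.1324157714844), (0.0, 0.0), 0.0)
```

Check for the first moves: the stand's yaw is about -10.5° and its seat about (0.619, 0.035). The pail is at (0.491, -0.290) with yaw about -22.6°. The bar is at (0.523, 0.311), along world x. All are within reach. I'm setting out above the rack.

carry_out:
  xyz:
    - [0,0,-0.5]
    - [0,0,-0.5]
    - [0,0,-0.5]
    - [0,0,-0.5]
    - [0,0,-0.5]
    - [0,0,-0.5]
    - [0,0,-0.5]
    - [0,0,-0.5]
  rot:
    - [0,0,-1]
    - [0,0,-1]
    - [0,0,-1]
    - [0,0,-1]
    - [0,0,-1]
    - [0,0,-1]
    - [0,0,-1]
    - [0,0,-1]

```text
t: 0.77
tool_pos: [0.2498, -0.5177, 0.2929]
tool_rot: [-0.0, 0.839, 0.545, -0.0]
force: [0.1, 0.3, -0.9]
finger_gap: 0.0855
```

carry_out:
  xyz:
    - [0,0,0]
    - [0,0,0]
    - [0,0,0]
    - [0,0,0]
    - [0,0,0]
  rot:
    - [0,0,-1]
    - [0,0,-1]
    - [0,0,-1]
    - [0,0,-1]
    - [0,0,-0.84]

```text
t: 1.18
tool_pos: [0.2499, -0.5177, 0.2922]
tool_rot: [-0.0, 0.706, 0.709, 0.0]
force: [-0.0, -1.1, 0.0]
finger_gap: 0.0852
```

carry_out:
  xyz:
    - [1,1,0]
    - [1,1,0]
    - [1,1,0]
    - [1,1,0]
    - [1,1,0]
    - [1,1,0]
    - [1,1,0]
    - [1,1,0]
  rot:
    - [0,0,0]
    - [0,0,0]
    - [0,0,0]
    - [0,0,0]
    - [0,0,0]
    - [0,0,0]
    - [0,0,0]
    - [0,0,0]

```text
t: 1.85
tool_pos: [0.451, -0.3165, 0.2924]
tool_rot: [-0.0, 0.707, 0.707, -0.0]
force: [0.5, 0.0, 0.2]
finger_gap: 0.0854
```

carry_out:
  xyz:
    - [1,0,0]
    - [1,0,0]
    - [1,0,0]
    - [1,0,0]
    - [1,0,0]
    - [1,0,0]
    - [1,0,0]
    - [1,0,0]
  rot:
    - [0,0,0]
    - [0,0,0]
    - [0,0,0]
    - [0,0,0]
    - [0,0,0]
    - [0,0,0]
    - [0,0,0]
    - [0,0,0]

```text
t: 2.52
tool_pos: [0.4499, -0.1167, 0.2924]
tool_rot: [-0.0, 0.707, 0.707, -0.0]
force: [1.1, 0.1, -0.0]
finger_gap: 0.0858
```

carry_out:
  xyz:
    - [1,0,0]
    - [1,0,0]
    - [1,0,0]
    - [1,0,0]
    - [1,0,0]
    - [1,0,0]
    - [1,0,0]
    - [1,0,0]
  rot:
    - [0,0,0]
    - [0,0,0]
    - [0,0,0]
    - [0,0,0]
    - [0,0,0]
    - [0,0,0]
    - [0,0,0]
    - [0,0,0]

```text
t: 3.18
tool_pos: [0.45, 0.0833, 0.2924]
tool_rot: [-0.0, 0.707, 0.707, -0.0]
force: [-0.2, -0.1, 0.1]
finger_gap: 0.0855
```

carry_out:
  xyz:
    - [1,0.3,0]
    - [1,0.3,0]
    - [1,0.3,0]
    - [1,0.3,0]
    - [1,0.3,0]
    - [1,0.3,0]
    - [1,0.3,0]
    - [1,0.3,0]
  rot:
    - [0,0,0]
    - [0,0,0]
    - [0,0,0]
    - [0,0,0]
    - [0,0,0]
    - [0,0,0]
    - [0,0,0]
    - [0,0,0]

```text
t: 3.85
tool_pos: [0.5105, 0.2832, 0.2923]
tool_rot: [-0.0, 0.707, 0.707, -0.0]
force: [0.3, -0.4, -0.2]
finger_gap: 0.0855
```

```bash
cat >> h.py <<'E'
def topdown(W,im,x0,x1,y0,y1,zmax=9,s=500):
    # pixel: row grows with -x? row=(x1-x)*s, col=(y1-y)*s  (x up, y left)
    H=int((x1-x0)*s);C=int((y1-y0)*s);o=np.full((H,C,3),255,np.uint8);zb=np.full((H,C),-1.)
    p=W.reshape(-1,3);c=im.reshape(-1,3);k=~np.isnan(p[:,0])&(p[:,2]<zmax);p=p[k];c=c[k]
    r=((x1-p[:,0])*s).astype(int);q=((y1-p[:,1])*s).astype(int)
    g=(r>=0)&(r<H)&(q>=0)&(q<C);i=np.argsort(p[g,2]);o[r[g][i],q[g][i]]=c[g][i]
    return o
E
python3 - <<'E'
from h import *
im,W=cloud("wrist");save(im,"w1");np.savez("w1",im=im,W=W)
z=np.load("scene.npz");t=topdown(z["W"],z["im"],.25,.8,0,.6,s=500)
cv2.imwrite("pics/td.png",cv2.cvtColor(cv2.medianBlur(t,3),cv2.COLOR_RGB2BGR)); 
X,Y,Z=[W[...,i] for i in range(3)]
hsv=cv2.cvtColor(im,cv2.COLOR_RGB2HSV)
red=((hsv[...,0]<6)|(hsv[...,0]>174))&(hsv[...,1]>150)&(Z>.098)&(Z<.112)
def rect(m,n):
    p=W[m];print(n,len(p),p.mean(0).round(4),cv2.minAreaRect((p[:,:2]*1000).astype(np.float32)))
rect(red,"grip")
rect((Z>.063)&(Z<.071)&(abs(Y-.311)<.03)&(abs(X-.523)<.17),"strip")
rect((Z>.085)&(Z<.092)&(abs(Y-.311)<.06)&(abs(X-.523)<.17),"lips")
rect((Z>.003)&(Z<.009)&(abs(Y-.311)<.078)&(abs(X-.523)<.165),"board")
E
python3 - <<'E'
import cv2,numpy as np
a=cv2.imread('pics/w1.png');b=cv2.imread('pics/td.png')
b=cv2.resize(b,None,fx=.8,fy=.8);c=np.zeros((420,800,3),np.uint8);c[:420,:560]=a;c[:b.shape[0],560:560+240]=b[:, :240];cv2.imwrite('pics/w1td.png',c)
E
```

```text
grip 310 [0.5215 0.3156 0.1035] ((521.876220703125, 314.92694091796875), (53.182159423828125, 8.793087005615234), 0.014817232266068459)
strip 4604 [0.5213 0.3131 0.0656] ((520.5919189453125, 311.65936279296875), (321.2023010253906, 49.00238037109375), 0.05866711959242821)
lips 168 [0.5201 0.3168 0.0868] ((520.7109985351562, 312.23907470703125), (296.5546875, 59.595951080322266), 0.2609333097934723)
board 7436 [0.521  0.3273 0.0049] ((520.8588256835938, 311.6429138183594), (311.02923583984375, 139.696533203125), 0.2582804262638092)
```

View pics/w1td.png

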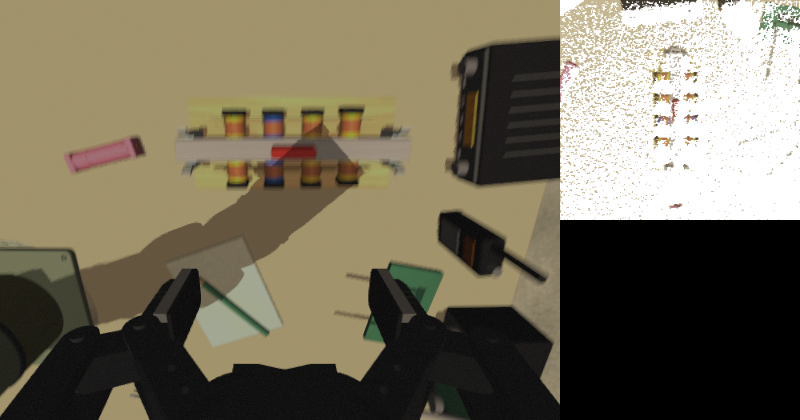

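The wrist view shows the bar along the row of pixels near y=150, its grip at (293,152), and the blue coil second from the left at (273,120). The coil ends sit at x≈235, 312 and 350 for the yellows. The pink coil at (105,153) stays. I measured the rack centre at (0.521, 0.312) with yaw about 0°. Bench at y≈0.195 is free for the bar.

carry_out:
  xyz:
    - [0.6,0.21,0]
    - [0.56,0.21,0]
    - [0,0,0]
    - [0,0,0]
    - [0,0,0]
    - [0,0,0]
    - [0,0,0]
    - [0,0,0]
  rot:
    - [0,0,0]
    - [0,0,0]
    - [0,0,-1]
    - [0,0,-1]
    - [0,0,-1]
    - [0,0,-1]
    - [0,0,-1]
    - [0,0,-1]
  claw: 0

```text
t: 4.57
tool_pos: [0.5209, 0.3109, 0.2922]
tool_rot: [-0.0, 0.498, 0.867, -0.0]
force: [0.8, -0.4, 0.6]
finger_gap: 0.0427
```

carry_out:
  xyz:
    - [0,0,0.7]
    - [0,0,0.7]
    - [0,0,0.7]
    - [0,0,0.7]
    - [0,0,0.7]
    - [0,0,0.7]
    - [0,0,0]
    - [0,0,0]
  rot:
    - [0,0,-1]
    - [0,0,-1]
    - [0,0,-1]
    - [0,0,-1]
    - [0,0,-1]
    - [0,0,-1]
    - [0,0,-1]
    - [0,0,-1]

```text
t: 5.23
tool_pos: [0.5205, 0.3107, 0.1863]
tool_rot: [-0.001, 0.172, 0.985, -0.001]
force: [-1.0, 0.5, 0.3]
finger_gap: 0.0428
```

carry_out:
  xyz:
    - [0,0,0]
    - [0,0,0]
    - [0,0,0]
    - [0,0,0]
    - [0,0,0]
  rot:
    - [0,0,-1]
    - [0,0,-1]
    - [0,0,-1]
    - [0,0,-1]
    - [0,0,0]

```text
t: 5.65
tool_pos: [0.5209, 0.3108, 0.1871]
tool_rot: [-0.0, -0.002, 1.0, -0.0]
force: [0.6, 0.1, 0.7]
finger_gap: 0.0427
```

carry_out:
  xyz:
    - [0,0.04,0.9]
    - [0,0,0.9]
    - [0,0,0.9]
    - [0,0,0.9]
    - [0,0,0.5]
    - [0,0,0.38]
    - [0,0,0]
  rot:
    - [0,0,0]
    - [0,0,0]
    - [0,0,0]
    - [0,0,0]
    - [0,0,0]
    - [0,0,0]
    - [0,0,0]

```text
t: 6.23
tool_pos: [0.5205, 0.3118, 0.0743]
tool_rot: [-0.001, 0.001, 1.0, -0.0]
force: [-0.3, -0.3, -0.1]
finger_gap: 0.0428
```

carry_out:
  xyz:
    - [0,0,0]
    - [0,0,0]
    - [0,0,0]
    - [0,0,0]
    - [0,0,0]
    - [0,0,0]
    - [0,0,0]
    - [0,0,0]
  rot:
    - [0,0,0]
    - [0,0,0]
    - [0,0,0]
    - [0,0,0]
    - [0,0,0]
    - [0,0,0]
    - [0,0,0]
    - [0,0,0]
  claw: -1

```text
t: 6.9
tool_pos: [0.5209, 0.3121, 0.0756]
tool_rot: [-0.0, 0.0, 1.0, 0.0]
force: [-0.1, -0.6, 0.6]
finger_gap: -0.0001
```

carry_out:
  xyz:
    - [0,0,-0.3]
    - [0,0,-0.6]
    - [0,0,-0.8]
    - [0,0,-0.8]
    - [0,0,-0.8]
    - [0,0,-0.5]
    - [0,0,0]
  rot:
    - [0,0,0]
    - [0,0,0]
    - [0,0,0]
    - [0,0,0]
    - [0,0,0]
    - [0,0,0]
    - [0,0,0]

```text
t: 7.48
tool_pos: [0.5215, 0.3129, 0.1736]
tool_rot: [0.001, 0.0, 1.0, 0.001]
force: [0.6, -0.5, -0.9]
finger_gap: -0.0001
```

The fingers shut on nothing, so the bar may have been knocked aside. I'll look.

```bash
python3 - <<'E'
from h import *
im,W=cloud("wrist");save(im,"w2")
ims,Ws=cloud("scene")
c=np.zeros((420,800,3),np.uint8);c[:,:560]=im;c[:240,560:]=cv2.resize(ims[230:350,310:430],(240,240));save(c,"w2c")
for I,V in((im,W),(ims,Ws)):
    Z=V[...,2];hsv=cv2.cvtColor(I,cv2.COLOR_RGB2HSV)
    red=((hsv[...,0]<6)|(hsv[...,0]>174))&(hsv[...,1]>150)&(V[...,1]>.1)
    p=V[red&(Z>.02)&(Z<.3)]
    print(len(p),p.mean(0),p.min(0),p.max(0))
E
```

```text
947 [0.51642717 0.31185567 0.10230071] [0.49218142 0.30555331 0.07425703] [0.54746163 0.31837308 0.10624289]
72 [0.46216156 0.52555288 0.07821328] [-0.6206462   0.30595523  0.0239004 ] [0.69725227 0.7914369  0.23726879]
```

View pics/w2c.png

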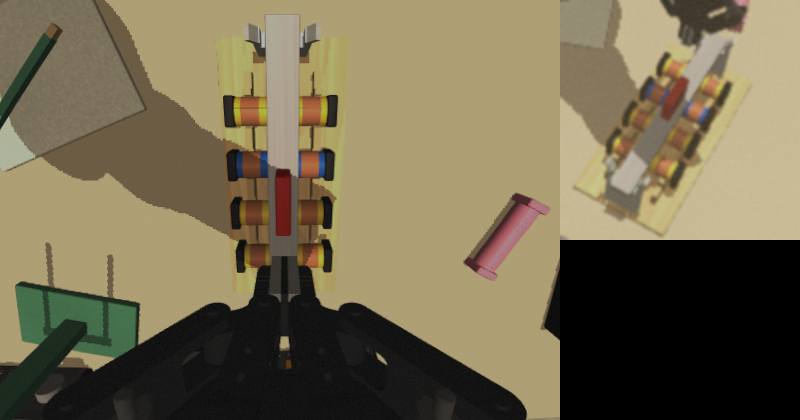

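```bash
python3 - <<'E'
from h import *
s=monitor.state();print(s["tool_pos"],s["tool_rot"],s["joint_positions"],s["finger_gap"])
def proj(n,p):
    P=camera_params(n);q=np.array(P["world_to_cam"])@np.r_[p,1];a,b=q[:2]/q[2];r=1+P["k1"]*(a*a+b*b);K=np.array(P["camera_matrix"]);return (K[0,0]*a*r+K[0,2],K[1,1]*b*r+K[1,2],q[2])
for n in("scene","wrist"):
    for p in(s["tool_pos"],s["tool_pos"]+[0,0,.019],[.521,.312,.105]): print(n,np.round(proj(n,p),2))
im,W=cloud("wrist")
for v in range(180,420,20): print(v,W[v,285].round(3),im[v,285])
E
```

```text
[0.52094827 0.31204556 0.17079182] [2.06434839e-04 2.35567624e-04 9.99999946e-01 1.03530049e-04] [-0.26403018  0.86009443 -0.73806158  1.37711617  0.59862569  1.13186321
  0.48888532] 3.245622716846455e-05
scene [372.07 259.67   1.28]
scene [373.1  255.19   1.27]
scene [368.65 274.47   1.33]
wrist [2.8416e+02 2.4199e+02 2.0000e-01]
wrist [2.8418e+02 2.5527e+02 1.8000e-01]
wrist [2.8404e+02 2.1023e+02 2.6000e-01]
180 [0.494 0.313 0.105] [110  27  24]
200 [0.512 0.313 0.105] [110  28  21]
220 [0.53  0.313 0.105] [107  25  23]
240 [0.568 0.313 0.064] [97 90 81]
260 [0.51  0.312 0.217] [18 18 17]
280 [0.51  0.312 0.235] [20 19 18]
300 [0.513 0.312 0.246] [34 32 30]
320 [0.522 0.312 0.246] [31 29 27]
340 [ 0.76   0.313 -0.001] [174 159 117]
360 [0.779 0.313 0.017] [31 30 28]
380 [0.51  0.312 0.288] [16 15 14]
400 [0.51  0.312 0.294] [17 17 15]
```

```bash
python3 - <<'E'
from h import *
im,W=cloud("wrist")
save(cv2.resize(im[225:375,210:360],(600,600),interpolation=cv2.INTER_CUBIC),"w3")
V=W[225:375,210:360].reshape(-1,3);m=(V[:,2]>.12)&(V[:,2]<.26);V=V[m]
print(np.nanmin(V,0),np.nanmax(V,0)); print(np.histogram(V[:,2],bins=np.arange(.16,.27,.01)))
for v in (258,270,282,294): print(v,[(u,*W[v,u].round(3)) for u in range(255,320,6)])
E
```

```text
[0.50586771 0.28313129 0.21130699] [0.53301501 0.34090581 0.25998947]
(array([   0,    0,    0,    0,    0,  334,  603,  699,  828, 2342,    0]), array([0.16, 0.17, 0.18, 0.19, 0.2 , 0.21, 0.22, 0.23, 0.24, 0.25, 0.26,
       0.27]))
258 [(255, np.float64(0.595), np.float64(0.279), np.float64(0.052)), (261, np.float64(0.595), np.float64(0.286), np.float64(0.053)), (267, np.float64(0.595), np.float64(0.293), np.float64(0.051)), (273, np.float64(0.509), np.float64(0.306), np.float64(0.215)), (279, np.float64(0.509), np.float64(0.309), np.float64(0.215)), (285, np.float64(0.51), np.float64(0.312), np.float64(0.214)), (291, np.float64(0.51), np.float64(0.315), np.float64(0.214)), (297, np.float64(0.51), np.float64(0.318), np.float64(0.214)), (303, np.float64(0.595), np.float64(0.333), np.float64(0.051)), (309, np.float64(0.595), np.float64(0.34), np.float64(0.052)), (315, np.float64(0.596), np.float64(0.347), np.float64(0.051))]
270 [(255, np.float64(0.613), np.float64(0.278), np.float64(0.047)), (261, np.float64(0.514), np.float64(0.3), np.float64(0.219)), (267, np.float64(0.513), np.fl
[... 1248 characters left out ...]
4 [(255, np.float64(0.513), np.float64(0.299), np.float64(0.24)), (261, np.float64(0.509), np.float64(0.302), np.float64(0.246)), (267, np.float64(0.509), np.float64(0.305), np.float64(0.247)), (273, np.float64(0.51), np.float64(0.307), np.float64(0.245)), (279, np.float64(0.51), np.float64(0.31), np.float64(0.246)), (285, np.float64(0.51), np.float64(0.312), np.float64(0.245)), (291, np.float64(0.509), np.float64(0.315), np.float64(0.246)), (297, np.float64(0.51), np.float64(0.317), np.float64(0.245)), (303, np.float64(0.508), np.float64(0.319), np.float64(0.248)), (309, np.float64(0.508), np.float64(0.322), np.float64(0.247)), (315, np.float64(0.675), np.float64(0.354), np.float64(0.005))]
```

View pics/w3.png

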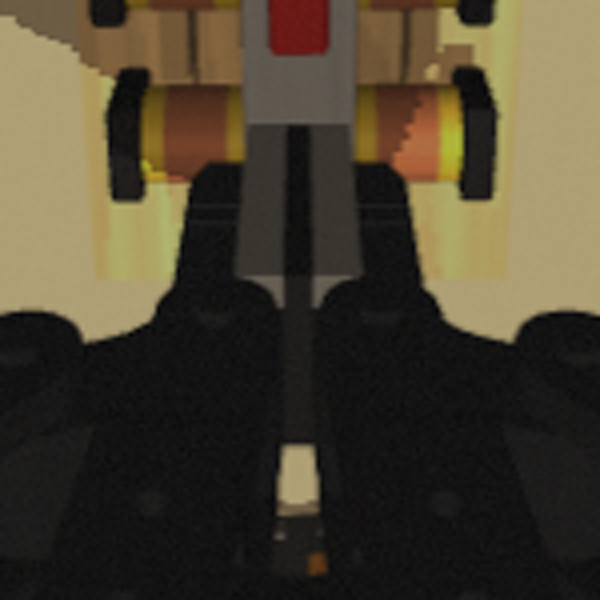

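The wrist depth puts the shut finger tips at z≈0.211, while the reported TCP is at 0.171. That means the real tips sit about 40 mm behind the reported TCP, which fits closing above the 0.105 grip top. From here I'll plan with tip = TCP + 40 mm.

carry_out:
  xyz:
    - [0,0,0]
    - [0,0,0.6]
    - [0,0,0.9]
    - [0,0,0.9]
    - [0,0,0.9]
    - [0,0,0.7]
    - [0,0,0.5]
    - [0,0,0]
  rot:
    - [0,0,0]
    - [0,0,0]
    - [0,0,0]
    - [0,0,0]
    - [0,0,0]
    - [0,0,0]
    - [0,0,0]
    - [0,0,0]
  claw: 0

```text
t: 8.35
tool_pos: [0.52, 0.3114, 0.0556]
tool_rot: [-0.001, 0.0, 1.0, -0.001]
force: [-1.2, -0.7, -0.4]
finger_gap: 0.043
```

carry_out:
  xyz:
    - [0,0,0.4]
    - [0,0,0.3]
    - [0,0,0]
  rot:
    - [0,0,0]
    - [0,0,0]
    - [0,0,0]

```text
t: 8.6
tool_pos: [0.5207, 0.3118, 0.0396]
tool_rot: [-0.0, 0.0, 1.0, -0.0]
force: [-0.7, 1.3, -0.6]
finger_gap: 0.0426
```

carry_out:
  xyz:
    - [0,0,0]
    - [0,0,0]
    - [0,0,0]
    - [0,0,0]
    - [0,0,0]
    - [0,0,0]
    - [0,0,0]
    - [0,0,0]
  rot:
    - [0,0,0]
    - [0,0,0]
    - [0,0,0]
    - [0,0,0]
    - [0,0,0]
    - [0,0,0]
    - [0,0,0]
    - [0,0,0]
  claw: -1

```text
t: 9.27
tool_pos: [0.5212, 0.3123, 0.0412]
tool_rot: [0.0, 0.0, 1.0, 0.0]
force: [-1.2, -1.1, 6.2]
finger_gap: 0.0131
```

carry_out:
  xyz:
    - [0,0,-0.3]
    - [0,0,-0.6]
    - [0,0,-0.8]
    - [0,0,-0.8]
    - [0,0,-0.8]
    - [0,0,-0.7]
    - [0,0,0]
  rot:
    - [0,0,0]
    - [0,0,0]
    - [0,0,0]
    - [0,0,0]
    - [0,0,0]
    - [0,0,0]
    - [0,0,0]

```text
t: 9.85
tool_pos: [0.5217, 0.313, 0.1442]
tool_rot: [0.002, 0.0, 1.0, 0.001]
force: [0.0, 0.2, -0.7]
finger_gap: 0.0128
```

carry_out:
  xyz:
    - [0,-0.4,0]
    - [0,-0.7,0]
    - [0,-0.9,0]
    - [0,-0.9,0]
    - [0,-0.8,0]
    - [0,-0.6,0]
    - [0,-0.4,0]
    - [0,0,0]
  rot:
    - [0,0,0]
    - [0,0,0]
    - [0,0,0]
    - [0,0,0]
    - [0,0,0]
    - [0,0,0]
    - [0,0,0]
    - [0,0,0]

```text
t: 10.52
tool_pos: [0.521, 0.1919, 0.14]
tool_rot: [-0.0, 0.001, 1.0, -0.001]
force: [0.4, -0.7, -2.5]
finger_gap: 0.013
```

carry_out:
  xyz:
    - [0,0,0.5]
    - [0,0,0.9]
    - [0,0,0.9]
    - [0,0,0.9]
    - [0,0,0.9]
    - [0,0,0.8]
    - [0,0,0.5]
    - [0,0,0.3]
  rot:
    - [0,0,0]
    - [0,0,0]
    - [0,0,0]
    - [0,0,0]
    - [0,0,0]
    - [0,0,0]
    - [0,0,0]
    - [0,0,0]

```text
t: 11.18
tool_pos: [0.5202, 0.195, -0.0034]
tool_rot: [-0.001, -0.0, 1.0, -0.0]
force: [0.3, 0.5, -2.4]
finger_gap: 0.013
```

carry_out:
  xyz:
    - [0,0,0.15]
    - [0,0,0.15]
    - [0,0,0.1]
    - [0,0,0]
  rot:
    - [0,0,0]
    - [0,0,0]
    - [0,0,0]
    - [0,0,0]

```text
t: 11.52
tool_pos: [0.521, 0.1946, -0.0118]
tool_rot: [0.0, 0.0, 1.0, 0.0]
force: [0.6, 0.1, -1.6]
finger_gap: 0.0132
```

carry_out:
  xyz:
    - [0,0,0.1]
    - [0,0,0.08]
    - [0,0,0]
  rot:
    - [0,0,0]
    - [0,0,0]
    - [0,0,0]

```text
t: 11.77
tool_pos: [0.5212, 0.1947, -0.0158]
tool_rot: [0.0, 0.0, 1.0, 0.0]
force: [-2.2, -3.2, 12.2]
finger_gap: 0.0131
```

carry_out:
  xyz:
    - [0,0,0]
    - [0,0,0]
    - [0,0,-0.4]
    - [0,0,-0.8]
    - [0,0,-1]
    - [0,0,-1]
    - [0,0,-1]
    - [0,0,-1]
  rot:
    - [0,0,0]
    - [0,0,0]
    - [0,0,0]
    - [0,0,0]
    - [0,0,0]
    - [0,0,0]
    - [0,0,0]
    - [0,0,0]
  claw: 0

```text
t: 12.43
tool_pos: [0.5206, 0.1946, 0.1155]
tool_rot: [-0.0, 0.0, 1.0, 0.0]
force: [0.6, -0.1, 0.2]
finger_gap: 0.0428
```

carry_out:
  xyz:
    - [0,0,-0.5]
    - [0,0,0]
    - [0,0,0]
    - [0,0,0]
    - [0,0,0]
    - [0,0,0]
    - [0,0,0]
    - [0,0,0]
  rot:
    - [0,0,1]
    - [0,0,1]
    - [0,0,1]
    - [0,0,1]
    - [0,0,1]
    - [0,0,1]
    - [0,0,1]
    - [0,0,1]

```text
t: 13.1
tool_pos: [0.5207, 0.1947, 0.1268]
tool_rot: [-0.0, 0.344, 0.939, 0.0]
force: [0.6, 0.7, -0.1]
finger_gap: 0.0427
```

carry_out:
  xyz:
    - [0,0,0]
    - [0,0,0]
    - [0,0,0]
    - [0,0,0]
    - [0,0,0]
    - [0,0,0]
    - [0,0,0]
    - [0,0,0]
  rot:
    - [0,0,1]
    - [0,0,1]
    - [0,0,1]
    - [0,0,1]
    - [0,0,1]
    - [0,0,1]
    - [0,0,1]
    - [0,0,1]

```text
t: 13.77
tool_pos: [0.5207, 0.1948, 0.1268]
tool_rot: [-0.0, 0.645, 0.765, 0.0]
force: [-0.1, -0.8, -0.2]
finger_gap: 0.043
```

carry_out:
  xyz:
    - [0,0,0]
    - [0,0,0]
    - [0.9,0.6,0]
    - [0.9,0.6,0]
    - [0.9,0.6,0]
    - [0.9,0.6,0]
    - [0.8,0.6,0]
    - [0.28,0.24,0]
  rot:
    - [0,0,1]
    - [0,0,1]
    - [0,0,0]
    - [0,0,0]
    - [0,0,0]
    - [0,0,0]
    - [0,0,0]
    - [0,0,0]

```text
t: 14.43
tool_pos: [0.6021, 0.3148, 0.1264]
tool_rot: [-0.001, 0.707, 0.708, 0.001]
force: [-0.9, 0.4, -0.2]
finger_gap: 0.0425
```

```bash
python3 - <<'E'
from h import *
s=monitor.state();print(s["tool_pos"],s["tool_rot"],s["finger_gap"])
im,W=cloud("scene")
a=cv2.resize(im[225:355,290:420],(420,420),interpolation=cv2.INTER_CUBIC)
w,V=cloud("wrist");save(np.hstack([a,w])[:, :800],"c4")
Z=V[...,2];R=(abs(V[...,1]-.312)<.06)
hsv=cv2.cvtColor(w,cv2.COLOR_RGB2HSV)
for x in(.44,.494,.548,.602):
    m=R&(abs(V[...,0]-x)<.02)&(Z>.046)&(Z<.06);p=V[m]
    print(x,len(p),p.mean(0).round(4) if len(p) else 0,p.min(0),p.max(0),np.median(w[m],0))
E
```

```text
[0.60206128 0.31475878 0.12640765] [-1.16830209e-03  7.06540780e-01  7.07671071e-01  6.45473196e-04] 0.04251503345222674
0.44 3114 [0.4423 0.3136 0.0513] [0.425005   0.2544668  0.04601568] [0.45561481 0.36466164 0.05572397] [187. 114.  51.]
0.494 3149 [0.4954 0.3126 0.0513] [0.47854718 0.25466258 0.04601091] [0.5092113  0.36494485 0.05571569] [46. 88. 70.]
0.548 3070 [0.5486 0.3165 0.0513] [0.53278678 0.25661194 0.04600905] [0.56315252 0.36546936 0.05524377] [139. 100.  40.]
0.602 3217 [0.602  0.3164 0.0514] [0.58723068 0.25827718 0.04600221] [0.61716323 0.36809981 0.05594395] [116.  70.  35.]
```

View pics/c4.png

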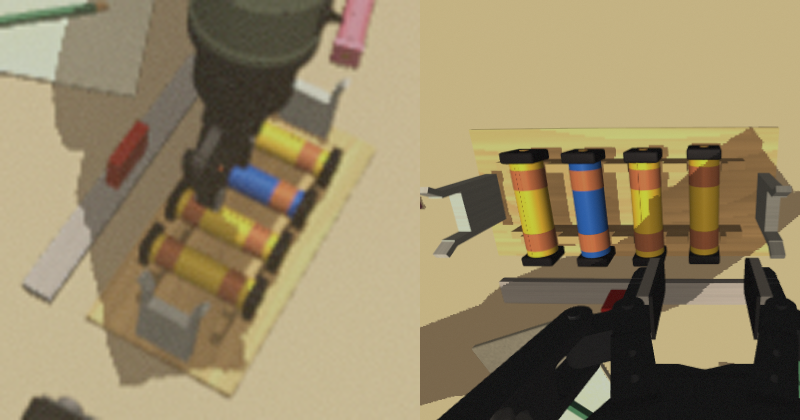

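The views show the bar standing grip up beside the rack and the four coils free: yellow, blue, yellow, yellow, with the gripper over the far yellow. The measured centres match the slots, so I'm grasping the coil at x=0.602.

carry_out:
  xyz:
    - [-0.1,0,0.5]
    - [0,0,0.9]
    - [0,0,0.9]
    - [0,0,0.9]
    - [0,0,0.9]
    - [0,0,0.8]
    - [0,0,0.5]
    - [0,0,0]
  rot:
    - [0,0,0]
    - [0,0,0]
    - [0,0,0]
    - [0,0,0]
    - [0,0,0]
    - [0,0,0]
    - [0,0,0]
    - [0,0,0]

```text
t: 15.2
tool_pos: [0.6006, 0.308, -0.0108]
tool_rot: [-0.001, 0.707, 0.707, -0.002]
force: [0.7, 0.1, 0.9]
finger_gap: 0.0425
```

carry_out:
  xyz:
    - [0,0,0.3]
    - [0,0,0.12]
    - [0,0,0]
  rot:
    - [0,0,0]
    - [0,0,0]
    - [0,0,0]

```text
t: 15.45
tool_pos: [0.602, 0.309, -0.0192]
tool_rot: [-0.0, 0.707, 0.707, 0.0]
force: [0.4, -0.2, -0.8]
finger_gap: 0.0425
```

carry_out:
  xyz:
    - [0,0,0]
    - [0,0,0]
    - [0,0,0]
    - [0,0,0]
    - [0,0,0]
    - [0,0,0]
  rot:
    - [0,0,0]
    - [0,0,0]
    - [0,0,0]
    - [0,0,0]
    - [0,0,0]
    - [0,0,0]
  claw: -1

```text
t: 15.95
tool_pos: [0.6024, 0.3093, -0.0186]
tool_rot: [0.0, 0.707, 0.707, 0.001]
force: [-1.5, -0.2, 6.7]
finger_gap: 0.0265
```

carry_out:
  xyz:
    - [0,0,-0.4]
    - [0,0,-0.8]
    - [0,0,-1]
    - [0,0,-1]
    - [0,0,-1]
    - [0,0,-1]
    - [0,0,-1]
    - [0,0,-0.5]
  rot:
    - [0,0,0]
    - [0,0,0]
    - [0,0,0]
    - [0,0,0]
    - [0,0,0]
    - [0,0,0]
    - [0,0,0]
    - [0,0,0]

```text
t: 16.62
tool_pos: [0.6025, 0.3096, 0.152]
tool_rot: [0.0, 0.707, 0.707, 0.002]
force: [-0.1, 0.4, -0.2]
finger_gap: 0.0265
```

carry_out:
  xyz:
    - [-0.6,-0.6,0]
    - [-1,-0.7,0]
    - [-1,-0.7,0]
    - [-1,-0.7,0]
    - [-1,-0.7,0]
    - [-1,-0.7,0]
    - [-1,-0.7,0]
    - [-1,-0.3,0]
  rot:
    - [0,0,0]
    - [0,0,0]
    - [0,0,0]
    - [0,0,0]
    - [0,0,0]
    - [0,0,0]
    - [0,0,0]
    - [0,0,0]

```text
t: 17.28
tool_pos: [0.4723, 0.1182, 0.149]
tool_rot: [0.0, 0.707, 0.707, -0.0]
force: [0.8, -0.9, -1.1]
finger_gap: 0.0263
```

carry_out:
  xyz:
    - [-1,0,0]
    - [-1,0,0]
    - [-1,0,0]
    - [-1,0,0]
    - [-1,0,0]
    - [-1,0,0]
    - [-1,0,0]
    - [-1,0,0]
  rot:
    - [0,0,0]
    - [0,0,0]
    - [0,0,0]
    - [0,0,0]
    - [0,0,0]
    - [0,0,0]
    - [0,0,0]
    - [0,0,0]

```text
t: 17.95
tool_pos: [0.4741, -0.0822, 0.1487]
tool_rot: [0.0, 0.707, 0.707, 0.0]
force: [0.5, 0.6, -2.0]
finger_gap: 0.0264
```

carry_out:
  xyz:
    - [-1,0,0]
    - [-1,0,0]
    - [-1,0,0]
    - [-1,0,0]
    - [-1,0,0]
    - [-1,0,0]
    - [-1,0,0]
    - [-0.8,0,0]
  rot:
    - [0,0,0]
    - [0,0,0]
    - [0,0,0]
    - [0,0,0]
    - [0,0,0]
    - [0,0,0]
    - [0,0,0]
    - [0,0,0]

```text
t: 18.62
tool_pos: [0.4737, -0.278, 0.1487]
tool_rot: [0.0, 0.708, 0.707, -0.0]
force: [-0.3, -0.0, -0.0]
finger_gap: 0.0262
```

```bash
python3 - <<'E'
from h import *
s=monitor.state();print(s["tool_pos"],s["finger_gap"])
for n in("wrist","scene"):
    im,W=cloud(n);Z=W[...,2]
    r=np.hypot(W[...,0]-.4913,W[...,1]+.29);p=W[(Z>.106)&(Z<.112)&(r<.1)]
    for _ in range(4):
        A=np.c_[2*p[:,:2],np.ones(len(p))];q=np.linalg.lstsq(A,(p[:,:2]**2).sum(1),rcond=None)[0];R=np.sqrt(q[2]+q[0]**2+q[1]**2)
        p=p[abs(np.hypot(*(p[:,:2]-q[:2]).T)-R)<.006]
    print(n,len(p),q[:2],R)
    hsv=cv2.cvtColor(im,cv2.COLOR_RGB2HSV)
    red=((hsv[...,0]<8)|(hsv[...,0]>172))&(hsv[...,1]>140)&(np.hypot(W[...,0]-.597,W[...,1]+.333)<.06)&(Z>.07);p=W[red];print("sleeve",len(p),p.mean(0),p.min(0),p.max(0))
    if n=="wrist": save(im,"w5")
E
```

```text
[ 0.47368605 -0.27798621  0.14868878] 0.026246834949803975
wrist 2301 [ 0.48332377 -0.28685854] 0.07768216241202634
sleeve 1148 [ 0.58617453 -0.33134318  0.10321438] [ 0.57080783 -0.36257412  0.09618729] [ 0.60470423 -0.30580851  0.10758139]
scene 116 [ 0.48664904 -0.28858753] 0.07838722530483452
sleeve 60 [ 0.59372203 -0.33340777  0.10328779] [ 0.57950028 -0.36118257  0.09542779] [ 0.60741233 -0.30787085  0.1112485 ]
```

View pics/w5.png

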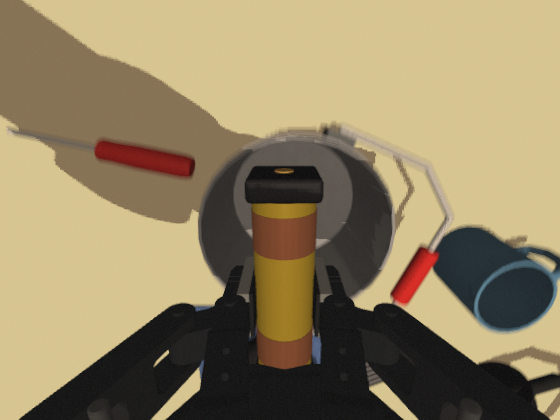

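The view shows the coil hanging over the open pail, whose inside is centred near pixel (295,225). The bail's sleeve is at (415,275), close to the mug at (500,270), so I'll check that clearance later. Lowering the first coil in.

carry_out:
  xyz:
    - [-0.52,-0.1,0.4]
    - [0,0,0.8]
    - [0,0,0.9]
    - [0,0,0.9]
    - [0,0,0.9]
    - [0,0,0.9]
    - [0,0,0.6]
    - [0,0,0.2]
  rot:
    - [0,0,0]
    - [0,0,0]
    - [0,0,0]
    - [0,0,0]
    - [0,0,0]
    - [0,0,0]
    - [0,0,0]
    - [0,0,0]

```text
t: 19.38
tool_pos: [0.4706, -0.2881, 0.0058]
tool_rot: [-0.001, 0.707, 0.707, -0.0]
force: [-0.3, -0.8, -0.6]
finger_gap: 0.0265
```

carry_out:
  xyz:
    - [0,0,0]
    - [0,0,0]
    - [0,0,0]
    - [0,0,0]
    - [0,0,-0.8]
    - [0,0,-1]
    - [0,0,-1]
    - [0,0,-1]
  rot:
    - [0,0,0]
    - [0,0,0]
    - [0,0,0]
    - [0,0,0]
    - [0,0,0]
    - [0,0,0]
    - [0,0,0]
    - [0,0,0]
  claw: 0

```text
t: 20.05
tool_pos: [0.4716, -0.2889, 0.1048]
tool_rot: [0.0, 0.707, 0.707, 0.0]
force: [0.3, -1.1, -0.7]
finger_gap: 0.0427
```

carry_out:
  xyz:
    - [0,0,-1]
    - [0,0,-1]
    - [0.6,0,0]
    - [1,0,0]
    - [1,0,0]
    - [1,0,0]
    - [1,0,0]
    - [1,0,0]
  rot:
    - [0,0,0]
    - [0,0,0]
    - [0,0,0]
    - [0,0,0]
    - [0,0,0]
    - [0,0,0]
    - [0,0,0]
    - [0,0,0]

```text
t: 20.72
tool_pos: [0.4716, -0.1478, 0.1537]
tool_rot: [0.0, 0.707, 0.707, 0.0]
force: [0.9, -0.0, -0.6]
finger_gap: 0.0428
```

```bash
python3 - <<'E'
from h import *
s=monitor.state();print(s["tool_pos"],s["finger_gap"])
im,W=cloud("scene");Z=W[...,2];hsv=cv2.cvtColor(im,cv2.COLOR_RGB2HSV)
r=np.hypot(W[...,0]-.487,W[...,1]+.289)
p=W[(r<.065)&(Z>.0)&(Z<.08)&(hsv[...,1]>130)];print("coil px",len(p),p.mean(0),p.min(0),p.max(0))
p=W[(Z>.085)&(Z<.098)&(np.hypot(W[...,0]-.68,W[...,1]+.36)<.12)];print("mug",len(p),p.mean(0),p.min(0),p.max(0))
z=np.load("side.npz");
save(cv2.resize(im[160:260,150:260],(660,600)),"p6")
E
```

```text
[ 0.47161455 -0.14784143  0.15372474] 0.04277943852156462
coil px 68 [ 0.4761489  -0.3117794   0.02962902] [ 0.46062279 -0.33428566  0.01845564] [ 0.49049172 -0.2808219   0.03603382]
mug 144 [ 0.68898074 -0.35457887  0.08977152] [ 0.57486327 -0.41057444  0.08503775] [ 0.7416322  -0.26516219  0.09787205]
```

View pics/p6.png

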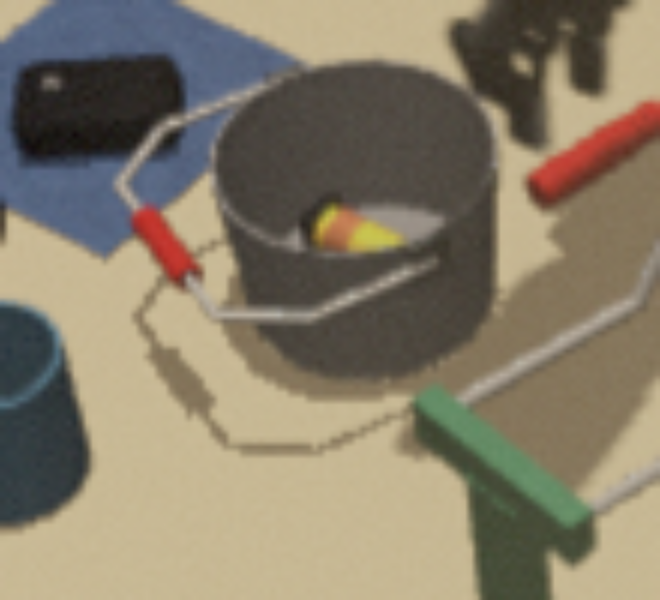

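Coil 1 lies flat in the pail. Next is the coil at x=0.548.

carry_out:
  xyz:
    - [1,0,0]
    - [1,0,0]
    - [1,0,0]
    - [1,0,0]
    - [1,0,0]
    - [1,0,0]
    - [1,0,0]
    - [1,0,0]
  rot:
    - [0,0,0]
    - [0,0,0]
    - [0,0,0]
    - [0,0,0]
    - [0,0,0]
    - [0,0,0]
    - [0,0,0]
    - [0,0,0]

```text
t: 21.43
tool_pos: [0.4718, 0.0522, 0.1537]
tool_rot: [0.0, 0.707, 0.707, 0.0]
force: [-0.4, 0.7, -0.5]
finger_gap: 0.0425
```

carry_out:
  xyz:
    - [1,0.1,0]
    - [1,0.5,0]
    - [1,0.5,0]
    - [1,0.5,0]
    - [1,0.5,0]
    - [1,0.5,0]
    - [1,0.3,0]
    - [1,0.1,0]
  rot:
    - [0,0,0]
    - [0,0,0]
    - [0,0,0]
    - [0,0,0]
    - [0,0,0]
    - [0,0,0]
    - [0,0,0]
    - [0,0,0]

```text
t: 22.1
tool_pos: [0.5478, 0.2521, 0.1535]
tool_rot: [0.0, 0.707, 0.707, 0.0]
force: [-0.1, 0.1, -0.3]
finger_gap: 0.0427
```

carry_out:
  xyz:
    - [1,0.05,0]
    - [0.8,0,0]
    - [0.4,0,0]
    - [0,0,0.4]
    - [0,0,0.8]
    - [0,0,0.9]
    - [0,0,0.9]
    - [0,0,0]
  rot:
    - [0,0,0]
    - [0,0,0]
    - [0,0,0]
    - [0,0,0]
    - [0,0,0]
    - [0,0,0]
    - [0,0,0]
    - [0,0,0]

```text
t: 22.77
tool_pos: [0.5469, 0.3034, 0.0743]
tool_rot: [-0.0, 0.708, 0.707, -0.003]
force: [-0.0, -1.7, -1.1]
finger_gap: 0.0428
```

carry_out:
  xyz:
    - [0.2,0,0.4]
    - [0,0,0.8]
    - [0,0,0.8]
    - [0,0,0.8]
    - [0,0,0.6]
    - [0,0,0.3]
    - [0,0,0.13]
    - [0,0,0]
  rot:
    - [0,0,0]
    - [0,0,0]
    - [0,0,0]
    - [0,0,0]
    - [0,0,0]
    - [0,0,0]
    - [0,0,0]
    - [0,0,0]

```text
t: 23.43
tool_pos: [0.5484, 0.3111, -0.0173]
tool_rot: [0.0, 0.707, 0.707, 0.0]
force: [-0.3, 0.5, 0.5]
finger_gap: 0.0428
```

carry_out:
  xyz:
    - [0,0,0]
    - [0,0,0]
    - [0,0,0]
    - [0,0,0]
    - [0,0,0]
    - [0,0,0]
  rot:
    - [0,0,0]
    - [0,0,0]
    - [0,0,0]
    - [0,0,0]
    - [0,0,0]
    - [0,0,0]
  claw: -1

```text
t: 23.93
tool_pos: [0.5487, 0.3114, -0.0164]
tool_rot: [0.0, 0.707, 0.707, 0.001]
force: [-1.4, -0.7, 4.9]
finger_gap: 0.0261
```

carry_out:
  xyz:
    - [0,0,-0.4]
    - [0,0,-0.8]
    - [0,0,-1]
    - [0,0,-1]
    - [0,0,-1]
    - [0,0,-1]
    - [0,0,-1]
    - [0,0,-0.6]
  rot:
    - [0,0,0]
    - [0,0,0]
    - [0,0,0]
    - [0,0,0]
    - [0,0,0]
    - [0,0,0]
    - [0,0,0]
    - [0,0,0]

```text
t: 24.6
tool_pos: [0.5487, 0.3114, 0.1563]
tool_rot: [0.0, 0.707, 0.707, 0.002]
force: [0.8, -0.2, -0.7]
finger_gap: 0.0261
```

carry_out:
  xyz:
    - [-0.6,-0.3,0]
    - [-1,-0.6,0]
    - [-1,-0.6,0]
    - [-1,-0.29,0]
    - [-1,0,0]
    - [-1,0,0]
    - [-1,0,0]
    - [-1,0,0]
  rot:
    - [0,0,0]
    - [0,0,0]
    - [0,0,0]
    - [0,0,0]
    - [0,0,0]
    - [0,0,0]
    - [0,0,0]
    - [0,0,0]

```text
t: 25.27
tool_pos: [0.5033, 0.1199, 0.1536]
tool_rot: [0.0, 0.707, 0.707, 0.001]
force: [0.6, -0.6, -1.9]
finger_gap: 0.0264
```

carry_out:
  xyz:
    - [-1,0,0]
    - [-1,0,0]
    - [-1,0,0]
    - [-1,0,0]
    - [-1,0,0]
    - [-1,0,0]
    - [-1,0,0]
    - [-1,0,0]
  rot:
    - [0,0,0]
    - [0,0,0]
    - [0,0,0]
    - [0,0,0]
    - [0,0,0]
    - [0,0,0]
    - [0,0,0]
    - [0,0,0]

```text
t: 25.93
tool_pos: [0.5032, -0.0803, 0.1535]
tool_rot: [0.001, 0.707, 0.707, 0.0]
force: [-0.1, -0.1, -1.3]
finger_gap: 0.0266
```

carry_out:
  xyz:
    - [-1,0,0]
    - [-1,0,0]
    - [-1,0,0]
    - [-1,0,0]
    - [-1,0,0]
    - [-1,0,0]
    - [-1,0,0]
    - [-0.8,0,0]
  rot:
    - [0,0,0]
    - [0,0,0]
    - [0,0,0]
    - [0,0,0]
    - [0,0,0]
    - [0,0,0]
    - [0,0,0]
    - [0,0,0]

```text
t: 26.6
tool_pos: [0.5028, -0.2761, 0.1535]
tool_rot: [0.001, 0.708, 0.707, -0.0]
force: [-0.4, -0.6, -1.1]
finger_gap: 0.0262
```

carry_out:
  xyz:
    - [-0.4,0,0]
    - [-0.18,0,0]
    - [0,0,0]
    - [0,0,0]
  rot:
    - [0,0,0]
    - [0,0,0]
    - [0,0,0]
    - [0,0,0]

```text
t: 26.93
tool_pos: [0.5034, -0.2872, 0.1526]
tool_rot: [-0.0, 0.707, 0.707, 0.0]
force: [0.1, 0.7, -1.7]
finger_gap: 0.0263
```

carry_out:
  xyz:
    - [0,0,0.4]
    - [0,0,0.8]
    - [0,0,0.9]
    - [0,0,0.9]
    - [0,0,0.9]
    - [0,0,0.9]
    - [0,0,0.6]
    - [0,0,0.2]
  rot:
    - [0,0,0]
    - [0,0,0]
    - [0,0,0]
    - [0,0,0]
    - [0,0,0]
    - [0,0,0]
    - [0,0,0]
    - [0,0,0]

```text
t: 27.6
tool_pos: [0.5022, -0.2867, 0.0097]
tool_rot: [-0.002, 0.707, 0.707, -0.0]
force: [-0.1, 0.3, -1.2]
finger_gap: 0.0265
```

carry_out:
  xyz:
    - [0,0,0]
    - [0,0,0]
    - [0,0,0]
    - [0,0,0]
    - [0,0,-0.8]
    - [0,0,-1]
    - [0,0,-1]
    - [0,0,-1]
  rot:
    - [0,0,0]
    - [0,0,0]
    - [0,0,0]
    - [0,0,0]
    - [0,0,0]
    - [0,0,0]
    - [0,0,0]
    - [0,0,0]
  claw: 0

```text
t: 28.27
tool_pos: [0.5034, -0.2883, 0.1092]
tool_rot: [0.001, 0.707, 0.707, 0.0]
force: [-0.0, -1.2, -0.6]
finger_gap: 0.0429
```

carry_out:
  xyz:
    - [0,0,-1]
    - [0,0,-0.8]
    - [0.6,0,0]
    - [1,0,0]
    - [1,0,0]
    - [1,0,0]
    - [1,0,0]
    - [1,0,0]
  rot:
    - [0,0,0]
    - [0,0,0]
    - [0,0,0]
    - [0,0,0]
    - [0,0,0]
    - [0,0,0]
    - [0,0,0]
    - [0,0,0]

```text
t: 28.93
tool_pos: [0.5034, -0.1472, 0.153]
tool_rot: [0.001, 0.707, 0.707, 0.0]
force: [1.5, 0.2, 0.2]
finger_gap: 0.0426
```

```bash
python3 - <<'E'
from h import *
s=monitor.state();print(s["tool_pos"],s["finger_gap"])
im,W=cloud("scene");Z=W[...,2];hsv=cv2.cvtColor(im,cv2.COLOR_RGB2HSV)
r=np.hypot(W[...,0]-.487,W[...,1]+.289)
p=W[(r<.065)&(Z>.0)&(Z<.12)&(hsv[...,1]>130)];print("coil px",len(p),p.mean(0),p.min(0),p.max(0))
a=cv2.resize(im[160:240,160:260],(400,320));b=cv2.resize(im[230:350,300:420],(320,320));save(np.hstack([a,b]),"p7")
w=W[im.shape[0]-1,0]
red=((hsv[...,0]<8)|(hsv[...,0]>172))&(hsv[...,1]>140)&(abs(W[...,1]-.195)<.06)&(abs(W[...,0]-.52)<.1)&(Z>.02);p=W[red];print("bar grip",len(p),p.mean(0),p.min(0),p.max(0))
E
```

```text
[ 0.50338025 -0.14724409  0.15304113] 0.042577106617204416
coil px 76 [ 0.4775618  -0.31417716  0.02926793] [ 0.46196351 -0.33547289  0.0129343 ] [ 0.50027922 -0.28084438  0.03757744]
bar grip 63 [0.50168939 0.21991729 0.04633801] [0.47562794 0.2132974  0.03946524] [0.52996514 0.22669028 0.05288881]
```

View pics/p7.png

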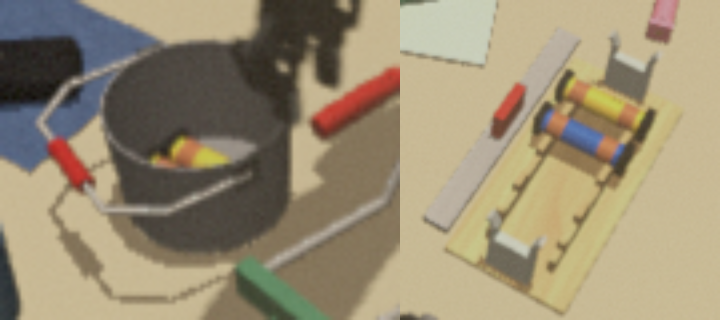

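Both coils are in, side by side in the pail at left. At right the bar has been knocked slightly to (0.502, 0.220) but still stands grip up; I'll measure it again when I fetch it. Now the third yellow at x=0.440.

carry_out:
  xyz:
    - [1,-0.3,0]
    - [1,-0.4,0]
    - [1,-0.4,0]
    - [1,-0.4,0]
    - [1,-0.4,0]
    - [1,-0.4,0]
    - [1,-0.24,0]
    - [1,0,0]
  rot:
    - [0,0,0]
    - [0,0,0]
    - [0,0,0]
    - [0,0,0]
    - [0,0,0]
    - [0,0,0]
    - [0,0,0]
    - [0,0,0]

```text
t: 29.65
tool_pos: [0.4391, 0.0527, 0.153]
tool_rot: [0.0, 0.707, 0.707, 0.0]
force: [1.3, 0.2, 0.0]
finger_gap: 0.0426
```

carry_out:
  xyz:
    - [1,0,0]
    - [1,0,0]
    - [1,0,0]
    - [1,0,0]
    - [1,0,0]
    - [1,0,0]
    - [1,0,0]
    - [1,0,0]
  rot:
    - [0,0,0]
    - [0,0,0]
    - [0,0,0]
    - [0,0,0]
    - [0,0,0]
    - [0,0,0]
    - [0,0,0]
    - [0,0,0]

```text
t: 30.32
tool_pos: [0.44, 0.2532, 0.153]
tool_rot: [0.0, 0.707, 0.707, 0.001]
force: [-0.5, -0.9, -0.5]
finger_gap: 0.0428
```

carry_out:
  xyz:
    - [1,0,0]
    - [0.8,0,0]
    - [0.5,0,0]
    - [0.07,0,0]
    - [0,0,0.8]
    - [0,0,1]
    - [0,0,1]
    - [0,0,0]
  rot:
    - [0,0,0]
    - [0,0,0]
    - [0,0,0]
    - [0,0,0]
    - [0,0,0]
    - [0,0,0]
    - [0,0,0]
    - [0,0,0]

```text
t: 30.98
tool_pos: [0.4388, 0.3092, 0.0794]
tool_rot: [-0.0, 0.707, 0.707, -0.002]
force: [-0.5, -1.3, -0.9]
finger_gap: 0.0428
```

carry_out:
  xyz:
    - [0,0,0]
    - [0,0,0]
  rot:
    - [0,0,0]
    - [0,0,0]

```text
t: 31.15
tool_pos: [0.4405, 0.311, 0.0838]
tool_rot: [0.0, 0.707, 0.707, 0.001]
force: [-0.6, -0.0, -0.0]
finger_gap: 0.0427
```

carry_out:
  xyz:
    - [0,0,0.5]
    - [0,0,0.8]
    - [0,0,0.9]
    - [0,0,0.8]
    - [0,0,0.6]
    - [0,0,0.3]
    - [0,0,0.17]
    - [0,0,0]
  rot:
    - [0,0,0]
    - [0,0,0]
    - [0,0,0]
    - [0,0,0]
    - [0,0,0]
    - [0,0,0]
    - [0,0,0]
    - [0,0,0]

```text
t: 31.82
tool_pos: [0.4402, 0.3111, -0.0189]
tool_rot: [0.0, 0.707, 0.707, 0.0]
force: [0.3, 0.3, 0.6]
finger_gap: 0.0423
```

carry_out:
  xyz:
    - [0,0,0]
    - [0,0,0]
    - [0,0,0]
    - [0,0,0]
    - [0,0,0]
    - [0,0,0]
  rot:
    - [0,0,0]
    - [0,0,0]
    - [0,0,0]
    - [0,0,0]
    - [0,0,0]
    - [0,0,0]
  claw: -1

```text
t: 32.32
tool_pos: [0.4406, 0.3113, -0.0182]
tool_rot: [0.0, 0.707, 0.707, 0.001]
force: [-0.2, -0.6, 5.7]
finger_gap: 0.0265
```

carry_out:
  xyz:
    - [0,0,-0.4]
    - [0,0,-0.8]
    - [0,0,-1]
    - [0,0,-1]
    - [0,0,-1]
    - [0,0,-1]
    - [0,0,-1]
    - [0,0,-0.6]
  rot:
    - [0,0,0]
    - [0,0,0]
    - [0,0,0]
    - [0,0,0]
    - [0,0,0]
    - [0,0,0]
    - [0,0,0]
    - [0,0,0]

```text
t: 32.98
tool_pos: [0.4403, 0.3112, 0.1543]
tool_rot: [0.0, 0.707, 0.707, 0.002]
force: [-0.1, 0.0, 1.0]
finger_gap: 0.0264
```

carry_out:
  xyz:
    - [-0.6,0,0]
    - [-1,0,0]
    - [-1,0,0]
    - [-1,0,0]
    - [-1,0,0]
    - [-1,0,0]
    - [-1,0,0]
    - [-1,0,0]
  rot:
    - [0,0,0]
    - [0,0,0]
    - [0,0,0]
    - [0,0,0]
    - [0,0,0]
    - [0,0,0]
    - [0,0,0]
    - [0,0,0]

```text
t: 33.65
tool_pos: [0.4397, 0.1197, 0.1517]
tool_rot: [0.0, 0.707, 0.707, 0.0]
force: [1.2, 0.7, -1.0]
finger_gap: 0.0264
```

carry_out:
  xyz:
    - [-1,0,0]
    - [-1,0.2,0]
    - [-1,0.3,0]
    - [-1,0.3,0]
    - [-1,0.3,0]
    - [-1,0.3,0]
    - [-1,0.3,0]
    - [-1,0.18,0]
  rot:
    - [0,0,0]
    - [0,0,0]
    - [0,0,0]
    - [0,0,0]
    - [0,0,0]
    - [0,0,0]
    - [0,0,0]
    - [0,0,0]

```text
t: 34.32
tool_pos: [0.4871, -0.0806, 0.1518]
tool_rot: [0.001, 0.707, 0.707, 0.0]
force: [0.5, 0.2, -0.7]
finger_gap: 0.0261
```

carry_out:
  xyz:
    - [-1,0,0]
    - [-1,0,0]
    - [-1,0,0]
    - [-1,0,0]
    - [-1,0,0]
    - [-1,0,0]
    - [-1,0,0]
    - [-0.8,0,0]
  rot:
    - [0,0,0]
    - [0,0,0]
    - [0,0,0]
    - [0,0,0]
    - [0,0,0]
    - [0,0,0]
    - [0,0,0]
    - [0,0,0]

```text
t: 34.98
tool_pos: [0.4861, -0.2763, 0.1518]
tool_rot: [0.001, 0.708, 0.707, -0.0]
force: [-0.7, 0.2, -1.1]
finger_gap: 0.0266
```

carry_out:
  xyz:
    - [-0.4,0,0]
    - [-0.2,0,0.4]
    - [0,0,0.8]
    - [0,0,0.9]
    - [0,0,0.9]
    - [0,0,0.9]
    - [0,0,0.9]
    - [0,0,0.5]
  rot:
    - [0,0,0]
    - [0,0,0]
    - [0,0,0]
    - [0,0,0]
    - [0,0,0]
    - [0,0,0]
    - [0,0,0]
    - [0,0,0]

```text
t: 35.65
tool_pos: [0.486, -0.2873, 0.0158]
tool_rot: [-0.001, 0.707, 0.707, 0.0]
force: [-0.0, -0.2, -2.3]
finger_gap: 0.0263
```

carry_out:
  xyz:
    - [0,0,0]
    - [0,0,0]
    - [0,0,0]
    - [0,0,0]
    - [0,0,-0.8]
    - [0,0,-1]
    - [0,0,-1]
    - [0,0,-1]
  rot:
    - [0,0,0]
    - [0,0,0]
    - [0,0,0]
    - [0,0,0]
    - [0,0,0]
    - [0,0,0]
    - [0,0,0]
    - [0,0,0]
  claw: 0

```text
t: 36.32
tool_pos: [0.4867, -0.289, 0.115]
tool_rot: [0.0, 0.707, 0.707, 0.0]
force: [0.6, 0.3, 0.5]
finger_gap: 0.0427
```

carry_out:
  xyz:
    - [0,0,-1]
    - [0,0,-1]
    - [0,0,-1]
    - [0,0,-1]
    - [0,0,-0.5]
    - [0,0,0]
  rot:
    - [0,0,0]
    - [0,0,0]
    - [0,0,0]
    - [0,0,0]
    - [0,0,0]
    - [0,0,0]

```text
t: 36.82
tool_pos: [0.4875, -0.2894, 0.229]
tool_rot: [0.002, 0.707, 0.707, 0.001]
force: [0.3, 0.1, 0.8]
finger_gap: 0.0425
```

```bash
cat > m.py <<'E'
from h import *
s=monitor.state();print(s["tool_pos"],s["finger_gap"])
for n in("wrist","scene"):
    im,W=cloud(n);Z=W[...,2]
    r=np.hypot(W[...,0]-.487,W[...,1]+.289);p=W[(Z>.106)&(Z<.113)&(abs(r-.079)<.008)]
    A=np.c_[2*p[:,:2],np.ones(len(p))];q=np.linalg.lstsq(A,(p[:,:2]**2).sum(1),rcond=None)[0];R=np.sqrt(q[2]+q[0]**2+q[1]**2)
    print(n,len(p),q[:2],R)
    hsv=cv2.cvtColor(im,cv2.COLOR_RGB2HSV)
    red=((hsv[...,0]<8)|(hsv[...,0]>172))&(hsv[...,1]>140)&(np.hypot(W[...,0]-.597,W[...,1]+.333)<.06)&(Z>.07);p=W[red]
    print("sleeve",len(p),p.mean(0),p.min(0),p.max(0));print(cv2.minAreaRect((p[:,:2]*1000).astype(np.float32)))
    p=W[(Z>.08)&(Z<.098)&(hsv[...,0]>85)&(hsv[...,0]<125)&(hsv[...,1]>60)&(np.hypot(W[...,0]-.69,W[...,1]+.38)<.12)]
    if len(p):print("mug",len(p),p.mean(0),p.min(0),p.max(0))
    p=W[(r<.07)&(Z>0)&(Z<.15)&(hsv[...,0]>8)&(hsv[...,0]<32)&(hsv[...,1]>120)];print("coils",len(p),p.min(0),p.max(0))
    save(im,"m_"+n)
E
python3 m.py
```

```text
[ 0.48753198 -0.28939658  0.22897938] 0.04249818520077585
wrist 1783 [ 0.4832663  -0.28768441] 0.07836944991405355
sleeve 735 [ 0.58699564 -0.33019539  0.10345496] [ 0.57114923 -0.35791625  0.09601354] [ 0.60521941 -0.30413946  0.10711386]
((588.1219482421875, -331.7315673828125), (55.1125373840332, 16.545726776123047), 66.96455383300781)
mug 1201 [ 0.69627379 -0.3614149   0.08740503] [ 0.65495742 -0.40443005  0.0800091 ] [ 0.74560754 -0.32311637  0.09257923]
coils 3174 [ 0.45420322 -0.33848695  0.00112494] [ 0.51386924 -0.22859322  0.06360275]
scene 130 [ 0.48674291 -0.28814644] 0.07850503270018006
sleeve 60 [ 0.59368936 -0.33311134  0.103513  ] [ 0.57711908 -0.36263476  0.09610634] [ 0.60971356 -0.3062288   0.10944226]
((591.7911376953125, -334.5145568847656), (56.59950256347656, 16.046489715576172), 63.43792724609375)
mug 147 [ 0.70440565 -0.36319794  0.08722036] [ 0.659954   -0.40882593  0.08020908] [ 0.74175254 -0.32244734  0.09726771]
coils 148 [ 0.47611572 -0.33810936  0.01657645] [ 0.50332388 -0.25995327  0.06568723]
```

View pics/m_wrist.png

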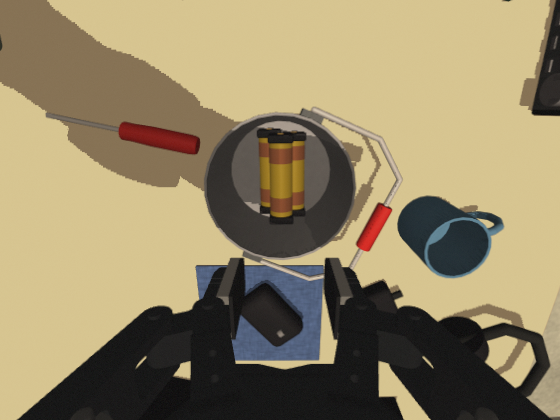

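The view shows all three yellow coils inside the pail, around pixel (283,175). The sleeve is at (375,227), with a clear gap to the mug at (445,235). I'm lining up over the sleeve with the jaws along the pail's x and a narrow opening, so the inner finger clears the rim.

carry_out:
  xyz:
    - [0,0,0]
    - [0,0,0]
    - [0,0,0]
    - [0,0,0]
    - [0,0,0]
    - [0,0,0]
  rot:
    - [0,0,0.9]
    - [0,0,0.9]
    - [0,0,0.9]
    - [0,0,0.9]
    - [0,0,0.9]
    - [0,0,0.1]
  claw: -0.35

```text
t: 37.42
tool_pos: [0.4863, -0.2889, 0.2248]
tool_rot: [-0.0, 0.835, 0.55, -0.0]
force: [-0.5, 0.1, -0.5]
finger_gap: 0.0278
```

carry_out:
  xyz:
    - [0,0.6,0]
    - [0,0.9,0]
    - [0,0.9,0]
    - [0,0.9,0]
    - [0,0.7,0]
    - [0,0.47,0]
    - [0,0,0]
    - [0,0,0]
  rot:
    - [0,0,0]
    - [0,0,0]
    - [0,0,0]
    - [0,0,0]
    - [0,0,0]
    - [0,0,0]
    - [0,0,0]
    - [0,0,0]

```text
t: 38.08
tool_pos: [0.5893, -0.3326, 0.2243]
tool_rot: [-0.001, 0.833, 0.553, -0.0]
force: [-0.6, -0.5, 0.2]
finger_gap: 0.0274
```

carry_out:
  xyz:
    - [0,0,0.5]
    - [0,0,0.8]
    - [0,0,0.8]
    - [0,0,0.5]
    - [0,0,0]
    - [0,0,0]
  rot:
    - [0,0,0]
    - [0,0,0]
    - [0,0,0]
    - [0,0,0]
    - [0,0,0]
    - [0,0,0]

```text
t: 38.58
tool_pos: [0.589, -0.3328, 0.1608]
tool_rot: [-0.0, 0.834, 0.552, -0.0]
force: [0.8, -0.5, 0.9]
finger_gap: 0.0278
```

```bash
python3 - <<'E'
from h import *
from scipy.spatial.transform import Rotation as Ro
s=monitor.state();t=s["tool_pos"];q=s["tool_rot"];M=Ro.from_quat([q[1],q[2],q[3],q[0]]).as_matrix();print(t,M[:,1],s["finger_gap"])
im,W=cloud("wrist");Z=W[...,2];hsv=cv2.cvtColor(im,cv2.COLOR_RGB2HSV)
red=((hsv[...,0]<8)|(hsv[...,0]>172))&(hsv[...,1]>140)&(np.hypot(W[...,0]-.59,W[...,1]+.333)<.06)&(Z>.085);p=W[red]
r=cv2.minAreaRect((p[:,:2]*1000).astype(np.float32));print(len(p),r,p[:,2].max())
T=(W[red]-t)@M;print("sleeve in tool",T.min(0),T.max(0),T.mean(0))
V=(W-t)@M;f=(V[...,2]>-.08)&(V[...,2]<-.02)&(abs(V[...,0])<.014);F=V[f]
print("finger pts",len(F));
for a in np.arange(-.08,-.02,.01):
    g=F[(F[:,2]>a)&(F[:,2]<a+.01)]
    if len(g):
        l=g[g[:,1]<0][:,1];h=g[g[:,1]>0][:,1];print(a.round(3),l.min() if len(l) else 0,l.max() if len(l) else 0,h.min() if len(h) else 0,h.max() if len(h) else 0)
E
```

```text
[ 0.58895092 -0.33282125  0.16077203] [ 9.20544955e-01 -3.90636226e-01 -5.70114242e-04] 0.027817628932961462
1243 ((588.6774291992188, -333.9273986816406), (59.05143737792969, 16.87757682800293), 66.35977935791016) 0.1073681176628968
sleeve in tool [-0.03063137 -0.00820936  0.05340343] [0.02834128 0.00885743 0.06653403] [0.00254452 0.00024755 0.05703353]
finger pts 3171
-0.08 -0.03457541485619913 -0.013989087810067235 0.013113668314160104 0.03158436406837283
-0.07 -0.027813892392920248 -0.013939518266468304 0.01306293419548537 0.026976002336128787
-0.06 -0.02773513051082517 -0.01399426585522004 0.013125873958308653 0.027065698032606764
-0.05 -0.027378534848462217 -0.013952967541589598 0.013614157712631265 0.02668203495326099
-0.04 -0.014135516873891139 -0.013950565427467044 0.013679476309605483 0.013829014518420203
```

carry_out:
  xyz:
    - [0,0,0.6]
    - [0,0,0.9]
    - [0,0,0.9]
    - [0,0,0.8]
    - [0,0,0.6]
    - [0,0,0.5]
    - [0,0,0.37]
    - [0,0,0]
  rot:
    - [0,0,0]
    - [0,0,0]
    - [0,0,0]
    - [0,0,0]
    - [0,0,0]
    - [0,0,0]
    - [0,0,0]
    - [0,0,0]

```text
t: 39.3
tool_pos: [0.589, -0.3327, 0.0427]
tool_rot: [-0.001, 0.834, 0.552, -0.0]
force: [-0.7, 0.3, 0.5]
finger_gap: 0.0275
```

carry_out:
  xyz:
    - [0,0,0]
    - [0,0,0]
    - [0,0,0]
    - [0,0,0]
    - [0,0,0]
    - [0,0,0]
  rot:
    - [0,0,0]
    - [0,0,0]
    - [0,0,0]
    - [0,0,0]
    - [0,0,0]
    - [0,0,0]
  claw: -1

```text
t: 39.8
tool_pos: [0.5897, -0.333, 0.0443]
tool_rot: [0.0, 0.834, 0.552, 0.0]
force: [-1.2, 0.2, 4.8]
finger_gap: 0.016
```

carry_out:
  xyz:
    - [0,-0.02,-0.45]
    - [0,-0.07,-0.45]
    - [0,-0.11,-0.44]
    - [0,-0.15,-0.42]
    - [0,-0.19,-0.41]
    - [0,-0.23,-0.39]
    - [0,-0.27,-0.36]
    - [0,-0.3,-0.33]
  rot:
    - [0,0,0]
    - [0,0,0]
    - [0,0,0]
    - [0,0,0]
    - [0,0,0]
    - [0,0,0]
    - [0,0,0]
    - [0,0,0]

```text
t: 40.47
tool_pos: [0.5582, -0.3196, 0.1261]
tool_rot: [0.0, 0.834, 0.552, 0.0]
force: [-1.4, 0.3, -1.1]
finger_gap: 0.016
```

carry_out:
  xyz:
    - [0,-0.33,-0.3]
    - [0,-0.36,-0.27]
    - [0,-0.39,-0.23]
    - [0,-0.41,-0.19]
    - [0,-0.42,-0.15]
    - [0,-0.44,-0.09]
    - [0,-0.44,-0.02]
    - [0,0,0]
  rot:
    - [0,0,0]
    - [0,0,0]
    - [0,0,0]
    - [0,0,0]
    - [0,0,0]
    - [0,0,0]
    - [0,0,0]
    - [0,0,0]

```text
t: 41.13
tool_pos: [0.4942, -0.2927, 0.1586]
tool_rot: [0.002, 0.834, 0.552, 0.001]
force: [1.6, -1.4, 14.2]
finger_gap: 0.016
```

carry_out:
  xyz:
    - [0,0,0]
    - [0,0,0]
    - [0,0,0]
    - [0,0,0]
  rot:
    - [0,0,0]
    - [0,0,0]
    - [0,0,0]
    - [0,0,0]

```text
t: 41.47
tool_pos: [0.4956, -0.2933, 0.1584]
tool_rot: [0.002, 0.834, 0.552, 0.001]
force: [1.4, -2.3, 18.3]
finger_gap: 0.0158
```

```bash
python3 - <<'E'
from h import *
s=monitor.state();print(s["tool_pos"],s["finger_gap"],s["force"])
im,W=cloud("scene");Z=W[...,2]
r=np.hypot(W[...,0]-.487,W[...,1]+.289);p=W[(Z>.1)&(Z<.13)&(abs(r-.079)<.006)];print("rim",len(p),p.mean(0),np.percentile(p[:,2],[5,50,95]))
w,_=cloud("wrist")
save(np.hstack([cv2.resize(im[140:250,150:270],(360,330)),cv2.resize(w,(440,330))]),"b8")
E
```

```text
[ 0.49562975 -0.29329501  0.15843349] 0.015814925589696754 [ 1.3568264  -2.27138991 18.29571593]
rim 252 [ 0.48678033 -0.2905464   0.10612434] [0.10061638 0.10598475 0.11213435]
```

View pics/b8.png

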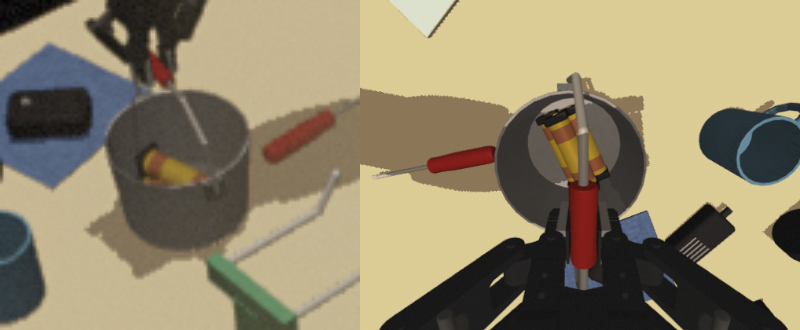

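The pail stands with its coils inside and the bail is upright at about 85°, its sleeve held, with 18 N pressing down. Next: ease off, lift, turn to the stand's yaw, and stop in front of the prongs.

carry_out:
  xyz:
    - [0,-0.1,-0.1]
    - [0,-0.15,-0.1]
    - [0,-0.1,-0.2]
    - [0,0,-0.4]
    - [0,0,-0.6]
    - [0,0,-0.7]
    - [0,0,-0.7]
    - [0,0,-0.6]
  rot:
    - [0,0,0]
    - [0,0,0]
    - [0,0,0]
    - [0,0,0]
    - [0,0,0]
    - [0,0,0]
    - [0,0,0]
    - [0,0,0]

```text
t: 42.23
tool_pos: [0.4859, -0.2888, 0.2425]
tool_rot: [-0.0, 0.834, 0.552, 0.0]
force: [-0.5, 1.1, -6.8]
finger_gap: 0.0159
```

carry_out:
  xyz:
    - [0,0,-0.5]
    - [0,0,-0.3]
    - [0,0,-0.2]
    - [0,0,0]
    - [0,0,0]
    - [0,0,0]
    - [0,0,0]
    - [0,0,0]
  rot:
    - [0,0,0]
    - [0,0,-0.3]
    - [0,0,-0.5]
    - [0,0,-0.6]
    - [0,0,-0.6]
    - [0,0,-0.5]
    - [0,0,0]
    - [0,0,0]

```text
t: 42.9
tool_pos: [0.486, -0.2889, 0.2663]
tool_rot: [-0.0, 0.769, 0.639, -0.0]
force: [-0.9, -0.7, -8.7]
finger_gap: 0.0159
```

carry_out:
  xyz:
    - [0.1,0,0]
    - [0.3,0,0]
    - [0.5,-0.08,0]
    - [0.6,-0.08,0]
    - [0.6,-0.08,0]
    - [0.6,-0.08,0]
    - [0.6,-0.08,0]
    - [0.6,-0.08,0]
  rot:
    - [0,0,0]
    - [0,0,0]
    - [0,0,0]
    - [0,0,0]
    - [0,0,0]
    - [0,0,0]
    - [0,0,0]
    - [0,0,0]

```text
t: 43.57
tool_pos: [0.4923, -0.1889, 0.2664]
tool_rot: [-0.0, 0.769, 0.639, 0.0]
force: [0.3, 0.6, -7.3]
finger_gap: 0.016
```

carry_out:
  xyz:
    - [0.7,-0.03,0]
    - [0.7,-0.03,0]
    - [0.7,-0.03,0]
    - [0.7,-0.03,0]
    - [0.7,-0.03,0]
    - [0.7,-0.03,0]
    - [0.7,-0.03,0]
    - [0.7,-0.03,0]
  rot:
    - [0,0,0]
    - [0,0,0]
    - [0,0,0]
    - [0,0,0]
    - [0,0,0]
    - [0,0,0]
    - [0,0,0]
    - [0,0,0]

```text
t: 44.23
tool_pos: [0.5117, -0.0501, 0.2664]
tool_rot: [-0.0, 0.769, 0.639, 0.0]
force: [1.2, 0.0, -6.7]
finger_gap: 0.0162
```

carry_out:
  xyz:
    - [0.7,0,0]
    - [0.7,0,0]
    - [0.6,0,0]
    - [0.5,0,0]
    - [0.4,0,0]
    - [0.3,0,0]
    - [0.2,0,0]
    - [0.1,0,0]
  rot:
    - [0,0,0]
    - [0,0,0]
    - [0,0,0]
    - [0,0,0]
    - [0,0,0]
    - [0,0,0]
    - [0,0,0]
    - [0,0,0]

```text
t: 44.9
tool_pos: [0.5281, 0.0342, 0.2662]
tool_rot: [-0.0, 0.769, 0.639, 0.0]
force: [-0.2, 0.8, -6.8]
finger_gap: 0.0159
```

```bash
python3 - <<'E'
from h import *
from scipy.spatial.transform import Rotation as Ro
s=monitor.state();t=s["tool_pos"];q=s["tool_rot"];M=Ro.from_quat([q[1],q[2],q[3],q[0]]).as_matrix();print(t,M[:,1],s["finger_gap"],s["force"])
for n in("wrist","scene"):
    im,W=cloud(n);Z=W[...,2];save(im,"h9_"+n)
    g=im.astype(int);green=(g[...,1]>g[...,0]+12)&(g[...,1]>g[...,2]+5)
    P=W[(Z>.24)&(Z<.3)&~green&(W[...,0]>.59)&(W[...,0]<.71)&(abs(W[...,1]-.03)<.09)]
    u=np.array([.983,-.182]);v=np.array([.182,.983]);c=np.array([.6186,.0353])
    L=(P[:,:2]-c)@np.c_[u,v]
    for sg in(-1,1):
        k=abs(L[:,1]-sg*.042)<.02;p=P[k];l=L[k]
        if len(p)>5:
            f=np.polyfit(l[:,0],l[:,1],1);print(n,sg,len(p),"lat at seat",f[1].round(4),"slope deg",np.degrees(f[0]).round(2),"xmin",l[:,0].min(),l[:,0].max())
w=cv2.imread("pics/h9_wrist.png");sc=cv2.imread("pics/h9_scene.png")
cv2.imwrite("pics/h9.png",np.hstack([cv2.resize(w,(440,330)),cv2.resize(sc[150:340,170:370],(347,330))]))
E
```

```text
[0.52808199 0.03424704 0.26621841] [ 9.83187705e-01 -1.82597695e-01 -1.34903450e-04] 0.015859544609658383 [-0.17552337  0.8032548  -6.82482934]
wrist -1 2005 lat at seat -0.0385 slope deg -1.54 xmin -0.022305358456496015 0.10089952588136342
wrist 1 2121 lat at seat 0.0441 slope deg -1.4 xmin -0.02907883120546473 0.08077206050889711
scene -1 136 lat at seat -0.0394 slope deg -1.11 xmin -0.020857527726236492 0.09979502964987544
scene 1 135 lat at seat 0.0447 slope deg -1.45 xmin -0.02746075358040347 0.08472332928539729
```

View pics/h9.png

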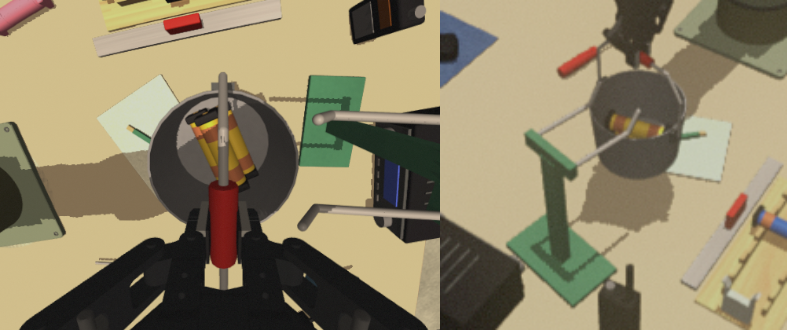

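The pail hangs level in the gripper with its coils inside. Refined fit: stand yaw about -11.9°, seat at about (0.622, 0.0375). Now I align, go forward over the seat, then down.

carry_out:
  xyz:
    - [0.1,0,0]
    - [0.2,0,0]
    - [0.3,0,0]
    - [0.2,0,0]
    - [0.1,0,0]
    - [0,0,0]
    - [0,0,0]
    - [0,0,0]
  rot:
    - [0,0,0.14]
    - [0,0,0.14]
    - [0,0,0]
    - [0,0,0]
    - [0,0,0]
    - [0,0,0]
    - [0,0,0]
    - [0,0,0]

```text
t: 45.67
tool_pos: [0.5326, 0.0555, 0.2662]
tool_rot: [0.0, 0.777, 0.63, -0.0]
force: [-0.9, -0.1, -7.8]
finger_gap: 0.0161
```

carry_out:
  xyz:
    - [0,0.2,0]
    - [0,0.4,0]
    - [0,0.6,0]
    - [0,0.7,0]
    - [0,0.7,0]
    - [0,0.5,0]
    - [0,0.35,0]
    - [0,0.2,0]
  rot:
    - [0,0,0]
    - [0,0,0]
    - [0,0,0]
    - [0,0,0]
    - [0,0,0]
    - [0,0,0]
    - [0,0,0]
    - [0,0,0]

```text
t: 46.33
tool_pos: [0.6228, 0.0362, 0.2657]
tool_rot: [-0.0, 0.777, 0.629, -0.0]
force: [1.5, -0.9, -6.3]
finger_gap: 0.0158
```

carry_out:
  xyz:
    - [0,0,0]
    - [0,0,0]
    - [0,0,0]
    - [0,0,0]
    - [0,0,0]
    - [0,0,0]
    - [0,0,0]
    - [0,0,0]
  rot:
    - [0,0,0]
    - [0,0,0]
    - [0,0,0]
    - [0,0,0]
    - [0,0,0]
    - [0,0,0]
    - [0,0,0]
    - [0,0,0]

```text
t: 47.0
tool_pos: [0.6218, 0.0369, 0.2663]
tool_rot: [-0.0, 0.777, 0.63, 0.0]
force: [-1.1, -0.8, -8.2]
finger_gap: 0.0159
```

```bash
python3 - <<'E'
from h import *
from scipy.spatial.transform import Rotation as Ro
s=monitor.state();t=s["tool_pos"];q=s["tool_rot"];M=Ro.from_quat([q[1],q[2],q[3],q[0]]).as_matrix();print(t,M[:,1],s["finger_gap"],s["force"])
im,W=cloud("wrist");Z=W[...,2];T=(W-t)@M;hsv=cv2.cvtColor(im,cv2.COLOR_RGB2HSV)
red=((hsv[...,0]<8)|(hsv[...,0]>172))&(hsv[...,1]>140)&(abs(T[...,2])<.1);r=T[red];print("sleeve tool",r.min(0),r.max(0))
g=im.astype(int);green=(g[...,1]>g[...,0]+12)&(g[...,1]>g[...,2]+5)
k=(Z>.25)&(Z<.3)&~green&~red&(abs(T[...,1])<.08)
for lo,hi in((-.06,-.03),(.03,.06)):
    m=k&(T[...,0]>lo)&(T[...,0]<hi)&(abs(T[...,1])<.05);p=T[m];print("prong",len(p),p.mean(0) if len(p) else 0, p.min(0),p.max(0))
    wz=W[m];
save(im,"h10")
E
```

```text
[0.62184145 0.03694932 0.26629206] [ 9.78417652e-01 -2.06637118e-01 -2.02419583e-05] 0.015875342009620947 [-1.06813946 -0.80909562 -8.19529875]
sleeve tool [-0.0323217  -0.04217542 -0.09027417] [ 0.02856937  0.00851657 -0.04495469]
prong 250 [-0.04078186  0.04227082  0.00143331] [-0.04627226  0.03411023 -0.00283971] [-0.03785007  0.0499829   0.00595856]
prong 1626 [ 0.04220777  0.00756158 -0.00350198] [ 0.03746482 -0.03256057 -0.02537607] [0.04581011 0.04996055 0.01082334]
```

View pics/h10.png

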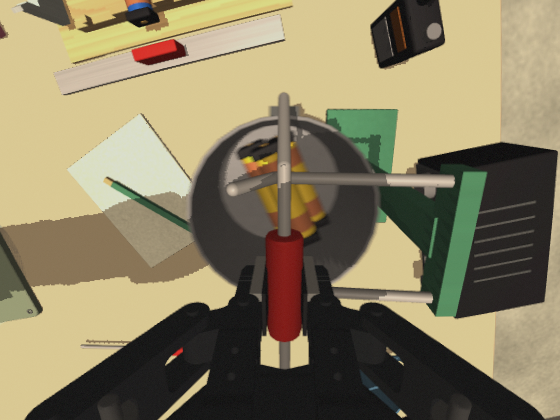

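The wrist view shows the bar over both prongs, tips at about (235,188) on the near side and the prongs ±42 mm either side of the sleeve. Lowering.

carry_out:
  xyz:
    - [0,0,0.2]
    - [0,0,0.4]
    - [0,0,0.4]
    - [0,0,0.4]
    - [0,0,0.3]
    - [0,0,0.2]
    - [0,0,0.15]
    - [0,0,0]
  rot:
    - [0,0,0]
    - [0,0,0]
    - [0,0,0]
    - [0,0,0]
    - [0,0,0]
    - [0,0,0]
    - [0,0,0]
    - [0,0,0]

```text
t: 47.72
tool_pos: [0.6216, 0.0369, 0.2144]
tool_rot: [-0.0, 0.777, 0.63, -0.0]
force: [-1.3, -0.1, -7.6]
finger_gap: 0.0159
```

carry_out:
  xyz:
    - [0,0,0.08]
    - [0,0,0.08]
    - [0,0,0]
    - [0,0,0]
  rot:
    - [0,0,0]
    - [0,0,0]
    - [0,0,0]
    - [0,0,0]

```text
t: 48.05
tool_pos: [0.622, 0.0371, 0.2117]
tool_rot: [0.0, 0.777, 0.63, 0.0]
force: [-4.2, -0.9, 2.5]
finger_gap: 0.016
```

carry_out:
  xyz:
    - [0,0,0]
    - [0,0,0]
    - [0,0,0]
    - [0,0,0]
    - [0,0,0]
    - [0,0,0]
  rot:
    - [0,0,0]
    - [0,0,0]
    - [0,0,0]
    - [0,0,0]
    - [0,0,0]
    - [0,0,0]
  claw: -0.2

```text
t: 48.55
tool_pos: [0.6219, 0.037, 0.211]
tool_rot: [-0.0, 0.777, 0.63, 0.0]
force: [-0.3, 0.2, -0.5]
finger_gap: 0.0341
```

carry_out:
  xyz:
    - [0,0,-0.2]
    - [0,0,-0.4]
    - [0,0,-0.6]
    - [0,0,-0.6]
    - [0,0,-0.6]
    - [0,0,-0.6]
    - [0,0,-0.6]
    - [0,0,-0.4]
  rot:
    - [0,0,0]
    - [0,0,0]
    - [0,0,0]
    - [0,0,0]
    - [0,0,0]
    - [0,0,0]
    - [0,0,0]
    - [0,0,0]

```text
t: 49.22
tool_pos: [0.6221, 0.037, 0.3129]
tool_rot: [0.0, 0.777, 0.63, 0.001]
force: [-0.0, -0.6, 0.5]
finger_gap: 0.034
```

```bash
cat > k.py <<'E'
from h import *
s=monitor.state();print(s["tool_pos"],s["tool_rot"],s["finger_gap"])
im,W=cloud("scene");Z=W[...,2];hsv=cv2.cvtColor(im,cv2.COLOR_RGB2HSV)
red=((hsv[...,0]<8)|(hsv[...,0]>172))&(hsv[...,1]>140)
def st(m,n):
    p=W[m]
    if len(p):print(n,len(p),p.mean(0).round(4),p.min(0).round(3),p.max(0).round(3))
    return p
c=np.array([.622,.0372]);h=np.hypot(W[...,0]-c[0],W[...,1]-c[1])
st(red&(h<.08)&(Z>.2),"sleeve")
st((hsv[...,0]>8)&(hsv[...,0]<32)&(hsv[...,1]>130)&(h<.07)&(Z>.03)&(Z<.16),"coils")
p=st((h>.07)&(h<.095)&(Z>.12)&(Z<.18)&(hsv[...,1]<90),"pail top")
p=st(red&(Z>.02)&(Z<.12)&(W[...,0]>.35)&(W[...,0]<.65)&(W[...,1]>.14)&(W[...,1]<.33),"bargrip")
if len(p):print(cv2.minAreaRect((p[:,:2]*1000).astype(np.float32)))
st((hsv[...,0]>100)&(hsv[...,0]<125)&(hsv[...,1]>130)&(W[...,1]>.24)&(W[...,1]<.38)&(W[...,0]>.4)&(W[...,0]<.6)&(Z>.03),"blue")
save(im,"k")
E
python3 k.py
```

```text
[0.62205234 0.03700574 0.31286405] [2.94770985e-04 7.76768002e-01 6.29786384e-01 7.03119227e-04] 0.03398702721753043
sleeve 89 [0.6281 0.0379 0.2707] [0.616 0.01  0.263] [0.638 0.063 0.277]
coils 327 [0.6305 0.0322 0.1022] [ 0.605 -0.009  0.066] [0.649 0.082 0.118]
pail top 942 [0.6153 0.0367 0.1442] [ 0.54  -0.052  0.12 ] [0.7   0.128 0.179]
bargrip 65 [0.5019 0.22   0.0466] [0.472 0.213 0.041] [0.528 0.227 0.052]
((499.8207702636719, 220.034423828125), (13.786067962646484, 55.603782653808594), 88.93042755126953)
```

The pail hangs with its sleeve at about the seat height. Now I move to the bar.

carry_out:
  xyz:
    - [0.77,-0.78,0]
    - [0.77,-0.78,0]
    - [0.77,-0.78,0]
    - [0.77,-0.78,0]
    - [0.77,-0.78,0]
    - [0.77,-0.78,0]
    - [0.77,-0.78,0]
    - [0.77,-0.78,0]
  rot:
    - [0,0,0]
    - [0,0,0]
    - [0,0,0]
    - [0,0,0]
    - [0,0,0]
    - [0,0,0]
    - [0,0,0]
    - [0,0,0]
  claw: 0

```text
t: 49.93
tool_pos: [0.5002, 0.2208, 0.311]
tool_rot: [-0.0, 0.777, 0.63, 0.0]
force: [-0.1, 0.5, 0.9]
finger_gap: 0.0425
```

carry_out:
  xyz:
    - [0,0,0]
    - [0,0,0]
    - [0,0,0]
    - [0,0,0]
    - [0,0,0]
    - [0,0,0]
    - [0,0,0]
    - [0,0,0]
  rot:
    - [0,0,-1]
    - [0,0,-1]
    - [0,0,-1]
    - [0,0,-1]
    - [0,0,-1]
    - [0,0,-1]
    - [0,0,-1]
    - [0,0,-1]

```text
t: 50.6
tool_pos: [0.501, 0.2198, 0.311]
tool_rot: [-0.0, 0.513, 0.859, 0.0]
force: [-0.1, -0.4, -0.4]
finger_gap: 0.0427
```

carry_out:
  xyz:
    - [0,0,0.5]
    - [0,0,0.9]
    - [0,0,0.9]
    - [0,0,0.9]
    - [0,0,0.9]
    - [0,0,0.9]
    - [0,0,0.9]
    - [0,0,0.6]
  rot:
    - [0,0,-1]
    - [0,0,-1]
    - [0,0,-1]
    - [0,0,-1]
    - [0,0,-1]
    - [0,0,-1]
    - [0,0,-1]
    - [0,0,-1]

```text
t: 51.27
tool_pos: [0.5005, 0.2195, 0.1466]
tool_rot: [-0.001, 0.188, 0.982, -0.0]
force: [0.3, -0.4, 0.6]
finger_gap: 0.043
```

carry_out:
  xyz:
    - [0,0,0]
    - [0,0,0]
    - [0,0,0]
    - [0,0,0]
    - [0,0,0]
    - [0,0,0]
    - [0,0,0]
  rot:
    - [0,0,-1]
    - [0,0,-1]
    - [0,0,-1]
    - [0,0,-1]
    - [0,0,-0.38]
    - [0,0,0]
    - [0,0,0]

```text
t: 51.85
tool_pos: [0.501, 0.2198, 0.1484]
tool_rot: [-0.0, 0.001, 1.0, 0.0]
force: [0.1, 0.0, 0.5]
finger_gap: 0.0429
```

```bash
cat > b.py <<'E'
from h import *
from scipy.spatial.transform import Rotation as Ro
s=monitor.state();t=s["tool_pos"];q=s["tool_rot"];M=Ro.from_quat([q[1],q[2],q[3],q[0]]).as_matrix();print(t,q,"yaw of y",np.degrees(np.arctan2(M[1,1],M[0,1])))
im,W=cloud("wrist");Z=W[...,2];hsv=cv2.cvtColor(im,cv2.COLOR_RGB2HSV)
X,Y=W[...,0],W[...,1];ok=(X>.3)&(X<.7)&(Y>.13)&(Y<.4)
red=((hsv[...,0]<8)|(hsv[...,0]>172))&(hsv[...,1]>140)&ok
zt=np.percentile(Z[red&(Z<.17)],95);print("top",zt)
def f(m,n):
    p=W[m];i=p[:,:2]-np.median(p[:,:2],0);r=cv2.minAreaRect((p[:,:2]*1000).astype(np.float32));v=np.linalg.svd(i,full_matrices=False)[2][0];print(n,len(p),r,"svd yaw",np.degrees(np.arctan2(v[1],v[0])))
f(red&(abs(Z-zt)<.004),"grip")
zs=zt-.038
f(ok&(abs(Z-zs)<.004)&(hsv[...,1]<45)&(abs(Y-np.median(Y[red]))<.03),"strip")
np.savez("b",W=W,im=im);save(im,"b")
E
python3 b.py
```

```text
[0.50103693 0.21978387 0.14842698] [-1.11125482e-04  1.03879201e-03  9.99999451e-01  8.61328683e-05] yaw of y 89.88096208554673
top 0.04774566566815324
grip 721 ((496.61517333984375, 220.17361450195312), (54.78144073486328, 12.920693397521973), 0.2665535807609558) svd yaw 0.5433127489826314
strip 3320 ((496.796875, 220.5415802001953), (317.267822265625, 28.96453857421875), 0.18383949995040894) svd yaw 0.39904353387889374
```

carry_out:
  xyz:
    - [0.17,0.02,0.4]
    - [0,0,0.8]
    - [0,0,0.9]
    - [0,0,0.9]
    - [0,0,0.9]
    - [0,0,0.9]
    - [0,0,0.7]
    - [0,0,0.4]
  rot:
    - [0,0,0]
    - [0,0,0]
    - [0,0,0]
    - [0,0,0]
    - [0,0,0]
    - [0,0,0]
    - [0,0,0]
    - [0,0,0]

```text
t: 52.57
tool_pos: [0.4962, 0.22, -0.0007]
tool_rot: [-0.001, 0.001, 1.0, -0.001]
force: [-0.7, -0.3, -0.0]
finger_gap: 0.0425
```

carry_out:
  xyz:
    - [0,0,0.3]
    - [0,0,0.25]
    - [0,0,0.1]
    - [0,0,0]
  rot:
    - [0,0,0]
    - [0,0,0]
    - [0,0,0]
    - [0,0,0]

```text
t: 52.9
tool_pos: [0.4969, 0.2204, -0.0152]
tool_rot: [0.0, 0.0, 1.0, 0.0]
force: [0.2, -0.6, -0.3]
finger_gap: 0.0426
```

carry_out:
  xyz:
    - [0,0,0]
    - [0,0,0]
    - [0,0,0]
    - [0,0,0]
    - [0,0,0]
    - [0,0,0]
    - [0,0,0]
    - [0,0,0]
  rot:
    - [0,0,0]
    - [0,0,0]
    - [0,0,0]
    - [0,0,0]
    - [0,0,0]
    - [0,0,0]
    - [0,0,0]
    - [0,0,0]
  claw: -1

```text
t: 53.57
tool_pos: [0.4971, 0.2204, -0.0145]
tool_rot: [0.0, 0.0, 1.0, 0.0]
force: [-0.3, -1.3, 7.2]
finger_gap: 0.0131
```

carry_out:
  xyz:
    - [0,0,-0.3]
    - [0,0,-0.7]
    - [0,0,-1]
    - [0,0,-1]
    - [0,0,-1]
    - [0,0,-1]
    - [0,0,-0.7]
    - [0,0,-0.5]
  rot:
    - [0,0,0]
    - [0,0,0]
    - [0,0,0]
    - [0,0,0]
    - [0,0,0]
    - [0,0,0]
    - [0,0,0]
    - [0,0,0]

```text
t: 54.23
tool_pos: [0.497, 0.2206, 0.1423]
tool_rot: [0.001, 0.0, 1.0, 0.001]
force: [-0.4, -0.9, -2.2]
finger_gap: 0.0131
```

carry_out:
  xyz:
    - [-0.1,0.4,0]
    - [-0.2,0.7,0]
    - [-0.2,0.8,0]
    - [-0.2,0.7,0]
    - [-0.16,0.6,0]
    - [-0.1,0.3,0]
    - [0,0.16,0]
    - [0,0,0]
  rot:
    - [0,0,0]
    - [0,0,0]
    - [0,0,0]
    - [0,0,0]
    - [0,0,0]
    - [0,0,0]
    - [0,0,0]
    - [0,0,0]

```text
t: 54.9
tool_pos: [0.5204, 0.3124, 0.1395]
tool_rot: [-0.0, -0.0, 1.0, -0.0]
force: [0.8, 0.6, -2.3]
finger_gap: 0.013
```

carry_out:
  xyz:
    - [0,0,0]
    - [0,0,0]
    - [0,0,0]
  rot:
    - [0,0,0]
    - [0,0,0]
    - [0,0,0]

```text
t: 55.15
tool_pos: [0.5211, 0.3111, 0.1399]
tool_rot: [0.0, 0.001, 1.0, -0.0]
force: [0.5, -0.3, -1.2]
finger_gap: 0.0132
```

```bash
python3 - <<'E'
from h import *
s=monitor.state();print(s["tool_pos"],s["tool_rot"],s["finger_gap"])
im,W=cloud("wrist");X,Y,Z=W[...,0],W[...,1],W[...,2];hsv=cv2.cvtColor(im,cv2.COLOR_RGB2HSV)
ok=(abs(X-.52)<.18)&(abs(Y-.312)<.09)
def f(m,n):
    p=W[m]
    if len(p)>5:print(n,len(p),cv2.minAreaRect((p[:,:2]*1000).astype(np.float32)),p[:,2].min(),p[:,2].max())
f(ok&(Z>.15)&(Z<.178)&(hsv[...,1]<60)&(abs(Y-.312)<.025),"strip")
f(ok&(Z>.08)&(Z<.092)&(X<.45),"lips near")
f(ok&(Z>.003)&(Z<.009)&(abs(Y-.312)<.078)&(abs(X-.521)<.165),"board")
E
```

```text
[0.52105199 0.31110626 0.1399018 ] [ 8.05408663e-05  6.07542201e-04  9.99999806e-01 -1.11761292e-04] 0.013179819772407621
strip 14440 ((497.7078857421875, 310.8169860839844), (30.04056167602539, 217.3064727783203), 89.87359619140625) 0.1605002765911971 0.1656474759149749
lips near 523 ((378.2982177734375, 311.3001708984375), (12.561758041381836, 62.347869873046875), 0.12779277563095093) 0.0800495495768413 0.08926865048750801
board 13118 ((519.2662353515625, 311.57012939453125), (307.0274658203125, 140.78619384765625), 0.05553754046559334) 0.0030046978723043405 0.008987122200097064
```

carry_out:
  xyz:
    - [0,0.02,0.4]
    - [0,0,0.7]
    - [0,0,0.8]
    - [0,0,0.7]
    - [0,0,0.5]
    - [0,0,0.4]
    - [0,0,0.3]
    - [0,0,0]
  rot:
    - [0,0,0]
    - [0,0,0]
    - [0,0,0]
    - [0,0,0]
    - [0,0,0]
    - [0,0,0]
    - [0,0,0]
    - [0,0,0]

```text
t: 55.87
tool_pos: [0.5205, 0.3121, 0.0436]
tool_rot: [-0.001, 0.0, 1.0, -0.0]
force: [0.3, 0.4, -2.0]
finger_gap: 0.0129
```

carry_out:
  xyz:
    - [0,0,0.1]
    - [0,0,0.1]
    - [0,0,0]
  rot:
    - [0,0,0]
    - [0,0,0]
    - [0,0,0]

```text
t: 56.12
tool_pos: [0.5212, 0.3128, 0.0424]
tool_rot: [0.001, 0.0, 1.0, 0.0]
force: [-9.2, -7.5, 34.1]
finger_gap: 0.013
```

carry_out:
  xyz:
    - [0,0,-0.1]
    - [0,0,0]
    - [0,0,0]
    - [0,0,0]
    - [0,0,0]
  rot:
    - [0,0,0]
    - [0,0,0]
    - [0,0,0]
    - [0,0,0]
    - [0,0,0]
  claw: 0

```text
t: 56.53
tool_pos: [0.5209, 0.3124, 0.0422]
tool_rot: [-0.0, 0.0, 1.0, 0.0]
force: [-0.8, 0.1, -0.6]
finger_gap: 0.0427
```

carry_out:
  xyz:
    - [0,0,-0.4]
    - [0,0,-0.8]
    - [0,0,-1]
    - [0,0,-1]
    - [0,0,-1]
    - [0,0,-1]
    - [0,0,-1]
    - [0,0,-1]
  rot:
    - [0,0,0]
    - [0,0,0]
    - [0,0,0]
    - [0,0,0]
    - [0,0,0]
    - [0,0,0]
    - [0,0,0]
    - [0,0,0]

```text
t: 57.2
tool_pos: [0.5205, 0.3123, 0.2244]
tool_rot: [-0.0, 0.0, 1.0, 0.0]
force: [0.4, -0.9, -0.1]
finger_gap: 0.0428
```

```bash
python3 k.py; python3 - <<'E'
from h import *
s=monitor.state();print(s["tool_pos"],s["force"])
im,W=cloud("wrist");X,Y,Z=W[...,0],W[...,1],W[...,2];hsv=cv2.cvtColor(im,cv2.COLOR_RGB2HSV)
def f(m,n):
    p=W[m]
    if len(p)>5:print(n,len(p),cv2.minAreaRect((p[:,:2]*1000).astype(np.float32)),np.percentile(p[:,2],[5,50,95]))
red=((hsv[...,0]<8)|(hsv[...,0]>172))&(hsv[...,1]>140)&(abs(Y-.312)<.04)&(Z>.09)
f(red,"grip")
for a,b in((.36,.43),(.45,.49),(.49,.55),(.6,.69)): f((Z>.055)&(Z<.08)&(hsv[...,1]<45)&(abs(Y-.312)<.0165)&(X>a)&(X<b),f"strip {a}")
f((hsv[...,0]>100)&(hsv[...,0]<125)&(hsv[...,1]>130)&(abs(Y-.312)<.07)&(abs(X-.494)<.03),"blue")
f((Z>.003)&(Z<.009)&(abs(Y-.312)<.078)&(abs(X-.521)<.165),"board")
sc=cv2.imread("pics/k.png");w=cv2.cvtColor(im,cv2.COLOR_RGB2BGR)
cv2.imwrite("pics/k2.png",np.hstack([cv2.resize(w,(440,330)),cv2.resize(sc[150:340,190:400],(360,326),interpolation=cv2.INTER_CUBIC)[:330] if 0 else cv2.resize(sc[150:340,190:400],(360,330))]))
E
```

```text
[0.52054104 0.31234635 0.22435991] [-2.17452976e-05  5.84613779e-05  9.99999942e-01  3.35231576e-04] 0.04280411024435677
sleeve 98 [0.6274 0.0371 0.2704] [0.615 0.009 0.264] [0.637 0.063 0.276]
coils 333 [0.6333 0.0318 0.1041] [ 0.61  -0.011  0.067] [0.653 0.082 0.119]
pail top 934 [0.6195 0.0373 0.1446] [ 0.542 -0.053  0.12 ] [0.703 0.127 0.178]
bargrip 67 [0.5269 0.3119 0.102 ] [0.5   0.306 0.084] [0.553 0.318 0.108]
((526.4306030273438, 311.61322021484375), (52.891395568847656, 12.563783645629883), 1.5389891862869263)
[0.52137026 0.31362615 0.22890931] [-0.36175749  0.12008309  6.65827636]
grip 655 ((521.2118530273438, 313.04949951171875), (12.947920799255371, 55.76694869995117), 89.55243682861328) [0.10204444 0.10364688 0.10485799]
strip 0.36 1759 ((396.0504455566406, 312.21044921875), (67.08036804199219, 32.181671142578125), 0.07963746041059494) [0.0643202  0.06579068 0.06704963]
strip 0.45 239 ((469.8876037597656, 313.09259033203125), (29.891035079956055, 38.78840255737305), 89.94135284423828) [0.06444207 0.06562342 0.06696433]
strip 0.49 284 ((520.125, 313.50872802734375), (29.094675064086914, 59.40514373779297), 89.60790252685547) [0.06467646 0.06585874 0.06683843]
strip 0.6 195 ((639.0614013671875, 312.2281494140625), (31.124588012695312, 77.7174072265625), 89.20126342773438) [0.05632491 0.06584467 0.0669419 ]
blue 331 ((493.16552734375, 311.8345642089844), (25.330175399780273, 91.31201171875), 0.004585689399391413) [0.04568536 0.05105436 0.05330686]
board 12422 ((521.0065307617188, 312.3417053222656), (310.4024658203125, 140.48619079589844), 0.3443755507469177) [0.00358423 0.00483638 0.00615645]
```

View pics/k2.png

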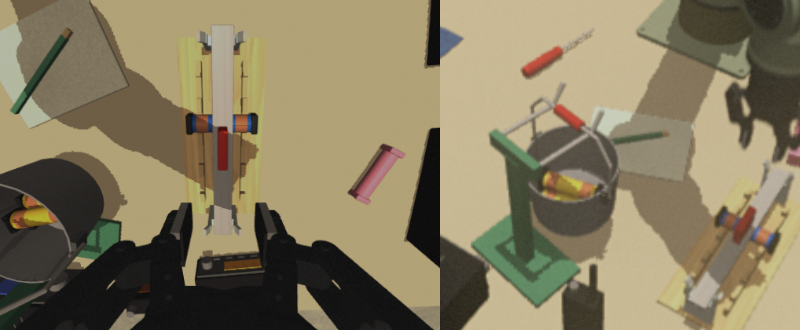

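The view shows the bar down in both brackets (grip 0 mm off the rack centre along it), the blue coil at (222,124) in its slot, and the pail hanging on both prongs with the yellow coils inside. I'll wait a little for the pail to settle, then hand in.

carry_out:
  xyz:
    - [0,0,0]
    - [0,0,0]
    - [0,0,0]
    - [0,0,0]
    - [0,0,0]
    - [0,0,0]
    - [0,0,0]
    - [0,0,0]
  rot:
    - [0,0,0]
    - [0,0,0]
    - [0,0,0]
    - [0,0,0]
    - [0,0,0]
    - [0,0,0]
    - [0,0,0]
    - [0,0,0]

```text
t: 57.97
tool_pos: [0.5209, 0.3123, 0.2222]
tool_rot: [-0.0, 0.0, 1.0, 0.0]
force: [-0.1, 1.1, -0.9]
finger_gap: 0.0425
```

```bash
for i in 1 2 3; do python3 k.py | grep -E "sleeve|pail|coils"; done
```

```text
sleeve 97 [0.6274 0.0371 0.2708] [0.614 0.009 0.265] [0.639 0.064 0.276]
coils 318 [0.6352 0.0317 0.1044] [ 0.611 -0.01   0.066] [0.653 0.08  0.118]
pail top 950 [0.6216 0.0371 0.1441] [ 0.544 -0.054  0.12 ] [0.704 0.127 0.178]
sleeve 99 [0.6274 0.0372 0.2705] [0.616 0.008 0.265] [0.637 0.064 0.277]
coils 326 [0.6349 0.0311 0.104 ] [ 0.609 -0.01   0.065] [0.652 0.081 0.119]
pail top 945 [0.621  0.0373 0.1445] [ 0.542 -0.052  0.12 ] [0.704 0.127 0.179]
sleeve 96 [0.6275 0.0376 0.2708] [0.616 0.009 0.262] [0.638 0.062 0.276]
coils 325 [0.6345 0.0314 0.104 ] [ 0.609 -0.01   0.066] [0.651 0.08  0.119]
pail top 944 [0.6207 0.0371 0.1444] [ 0.545 -0.051  0.12 ] [0.705 0.127 0.179]
```

carry_out:
  xyz:
    - [0,0,0]
    - [0,0,0]
    - [0,0,0]
    - [0,0,0]
    - [0,0,0]
    - [0,0,0]
    - [0,0,0]
    - [0,0,0]
  rot:
    - [0,0,0]
    - [0,0,0]
    - [0,0,0]
    - [0,0,0]
    - [0,0,0]
    - [0,0,0]
    - [0,0,0]
    - [0,0,0]

```text
t: 58.78
tool_pos: [0.5209, 0.3123, 0.2223]
tool_rot: [-0.0, 0.0, 1.0, 0.0]
force: [0.0, -0.9, 0.3]
finger_gap: 0.0423
```

carry_out:
  xyz:
    - [0,0,0]
    - [0,0,0]
    - [0,0,0]
    - [0,0,0]
    - [0,0,0]
    - [0,0,0]
    - [0,0,0]
    - [0,0,0]
  rot:
    - [0,0,0]
    - [0,0,0]
    - [0,0,0]
    - [0,0,0]
    - [0,0,0]
    - [0,0,0]
    - [0,0,0]
    - [0,0,0]

```text
t: 59.45
tool_pos: [0.5209, 0.3123, 0.2223]
tool_rot: [-0.0, 0.0, 1.0, 0.0]
force: [-0.6, 1.8, 0.4]
finger_gap: 0.0428
```

carry_out:
  xyz:
    - [0,0,0]
    - [0,0,0]
    - [0,0,0]
    - [0,0,0]
    - [0,0,0]
    - [0,0,0]
    - [0,0,0]
    - [0,0,0]
  rot:
    - [0,0,0]
    - [0,0,0]
    - [0,0,0]
    - [0,0,0]
    - [0,0,0]
    - [0,0,0]
    - [0,0,0]
    - [0,0,0]

```text
t: 60.12
tool_pos: [0.5209, 0.3123, 0.2223]
tool_rot: [-0.0, 0.0, 1.0, 0.0]
force: [-0.4, -0.1, -0.0]
finger_gap: 0.0428
```

```bash
for i in 1 2 3 4 5 6; do python3 k.py | grep -E "pail"; done; python3 k.py|grep -E "sleeve|bargrip|coils"; python3 -c "
from bench import finish_job;print(finish_job())"
```

```text
pail top 932 [0.6225 0.0375 0.1443] [ 0.546 -0.053  0.12 ] [0.706 0.127 0.179]
pail top 923 [0.6231 0.0373 0.1445] [ 0.544 -0.052  0.12 ] [0.706 0.126 0.178]
pail top 921 [0.6232 0.0372 0.1446] [ 0.546 -0.054  0.12 ] [0.705 0.127 0.18 ]
pail top 936 [0.6225 0.0374 0.1443] [ 0.544 -0.054  0.12 ] [0.705 0.128 0.18 ]
pail top 938 [0.623  0.037  0.1441] [ 0.545 -0.055  0.12 ] [0.706 0.126 0.178]
pail top 929 [0.623  0.0378 0.1445] [ 0.545 -0.054  0.12 ] [0.705 0.126 0.179]
sleeve 98 [0.6277 0.0371 0.2707] [0.616 0.007 0.264] [0.638 0.064 0.276]
coils 320 [0.6355 0.0313 0.1042] [ 0.612 -0.011  0.064] [0.651 0.079 0.12 ]
bargrip 70 [0.5281 0.3124 0.1021] [0.499 0.306 0.072] [0.555 0.318 0.109]
the job is handed in; nothing more can be done
None
```

The job is done and handed in at about 60 s. I lifted the bar out and put all three yellow coils in the pail. I then swung the bail upright with the pail standing, hung the pail on both prongs, and put the bar back in both brackets.

**Last checks:**
- **Pail:** it hangs on both prongs with the sleeve at about the seat height. The yellow coils are inside, and it moved less than 1 mm over the last six frames.
- **Bar:** it is down in both brackets, within about 1 mm of the rack's centre and level.
- **Blue coil:** it is still in its slot.
- **Gripper:** it is clear of everything.

**What went wrong or disagreed:**
- **First bar grasp missed:** the real finger tips sit about 40 mm behind the reported TCP. I planned with that offset from then on.
- **Bar knocked aside:** while it stood on the bench it shifted about 2–3 cm. I measured it again before fetching it.
- **Cameras disagreed:** the scene and wrist cameras differ by 2–6 mm in x. I used the wrist camera for the close work, and the final bar check above is from it. The scene camera's last reading put the bar's grip about 7 mm farther along, which I take to be that same offset.
- **Force:** I pressed the bar with about 34 N while seating it.

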